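# Unbolt, clear and re-bolt the tilt-out thread bin

## Task

Turn up the handle of the barrel bolt on the plywood hopper and draw the bolt fully back, then tilt the grey bin fully out towards you, take out every thread reel that is in it and stand them all upright, the way up they stood in the bin, wholly on the wooden board. Only then tilt the empty bin fully shut, slide the bolt all the way across again with its handle standing up, and turn the handle fully down into its notch. Leave the masking tape, the tape measure and the tin where they lie.

Things in the scene. Friction and masses are not known exactly. Their poses are not given: they have to be found in the camera images.
- casing: plywood hopper casing, fixed, 300 mm wide, 104 deep, 113 high. Origin at table level, middle of its open front; x points into it (away from the operator), y sideways towards the bolt, z up. Its roof (from x = 8 mm back) covers the reels until the bin is tilted out. A pillar on its +y side (y 150 to 252 mm, 98 high) carries the barrel bolt on its front
- bin (a joint): tilt of the grey sheet-metal bin about its bottom front edge, rad: 0 shut, 0.75 at the stop, fully out (its top leans to -x of the casing). Friction (0.13 N m) and weight hold it where left. Front panel 276 mm wide, 92 high, 5 thick; back wall 40 mm high, sides 22
- bin_pivot (a point): middle of the bin's pivot axis (along y of the casing), 14 mm above the table at the casing's front; axes as the casing's
- bin_pull (a point): middle of the bin's pull: a level round bar 10 mm thick, 90 mm long along y of the casing, 122 mm above the pivot when shut and 8 mm in front of it; its ends bend down to the panel, whose top edge is 30 mm below the bar. 136 mm above the table when shut, free space before, behind and above it; the casing's roof is 18 mm below its underside. Axes turn with the bin
- bin_floor (a point): middle of the bin's floor (45 mm behind the panel's front face); z is the bin's upward axis and tilts with it. A rail 21 mm thick, 34 high runs along the panel's inside, and ribs 12 mm high at y = -37 and 37 mm part three places 74 mm apart, one reel each; with the bin out the reels lean on the rail, tilted as the bin is
- bolt (a joint): slide of the steel barrel bolt, m: 0 fully drawn back (stop), 0.045 fully home (stop), where it starts. Drawing back moves it to +y of the casing. Home, its 10 mm rod lies in front of the bin's panel and holds the bin shut; drawn, it is clear of it. Friction about 1.2 N
- bolt_handle (a joint): turn of the bolt's handle about the rod, rad: 0 straight up, 1.5 fully down to the operator's side (-x of the casing), level in the notch, where it starts (1.25 to 1.48). In the notch it keeps the bolt from sliding; off the notch the plate stops it at about 1.1. Friction 0.025 N m: it stays where left
- bolt_knob (a point): centre of the 16 mm ball at the end of the bolt's handle (a 7 mm rod), 50 mm from the bolt's axis, which lies 85 mm above the table, 11 mm in front of the casing. The handle is at y = 227 mm of the casing drawn, 182 home. The notch plate is 21 mm in front of the axis, 92 mm high, with a gap 17 mm wide for the handle
- board: smooth wooden board lying loose on the table, about 0.7 kg, 110 x 240 x 12 mm (x, y, z); origin at the centre of its underside, its top 12 mm above
- reel_0: thread reel, a cylinder with two flanges, 34 mm in diameter, 45 mm tall, about 30 g; origin at the centre of its lower end, z along its axis (up when it stands the right way up). Starts standing in the bin; None if absent from this run (2 or 3 are present)
- reel_1: thread reel, a cylinder with two flanges, 34 mm in diameter, 45 mm tall, about 30 g; origin at the centre of its lower end, z along its axis (up when it stands the right way up). Starts standing in the bin; None if absent from this run (2 or 3 are present)
- reel_2: thread reel, a cylinder with two flanges, 34 mm in diameter, 45 mm tall, about 30 g; origin at the centre of its lower end, z along its axis (up when it stands the right way up). Starts standing in the bin; None if absent from this run (2 or 3 are present)
- tape_roll: bystander on the table, not part of the work: roll of masking tape lying flat, 81 mm across, 18 mm high; origin under its centre
- measure: bystander on the table, not part of the work: round tape measure lying flat, 70 x 64 x 17 mm; origin under its centre
- tin: bystander on the table, not part of the work: flat rectangular pin tin, 54 x 81 x 20 mm; origin under its centre

How it is judged (in metres and radians):
On the way, in this order (a step that is already met when the one before it is completed fails the run):
1. the bolt is drawn back (value of joint bolt below 0.008 m), for 0.1 s.
2. the bin is tilted fully out (value of joint bin above 0.68 rad), for 0.2 s.
3. every reel stands upright on the board, let go (angle between each of reel_0, reel_1, reel_2's own z axis and vertical below 0.15 rad and z of reel_0 in the frame of board between 0.007 and 0.018 m and x of reel_0 in the frame of board between -0.047 and 0.047 m and y of reel_0 in the frame of board between -0.112 and 0.112 m and linear speed of each of reel_0, reel_1, reel_2 below 0.03 m/s and contact force between each of reel_0, reel_1, reel_2 and the fingers below 0.05 N and z of reel_1 in the frame of board between 0.007 and 0.018 m and x of reel_1 in the frame of board between -0.047 and 0.047 m and y of reel_1 in the frame of board between -0.112 and 0.112 m and z of reel_2 in the frame of board between 0.007 and 0.018 m and x of reel_2 in the frame of board between -0.047 and 0.047 m and y of reel_2 in the frame of board between -0.112 and 0.112 m), for 0.2 s.
4. the bin is shut again (value of joint bin below 0.05 rad), for 0.2 s.
5. the bolt is slid home in front of the shut bin, its handle still up (value of joint bin below 0.05 rad and value of joint bolt above 0.04 m and value of joint bolt_handle below 0.9 rad), for 0.1 s.
At the end, for the whole second after the job is handed in: Every reel present stands upright (within 0.15 rad, the way up it started), at rest and let go, on the board (its axis within 47 mm of the board's middle across and 112 mm along); the bin is shut (under 0.05 rad), the bolt is home (over 40 mm) and its handle turned down in the notch (over 1.3 rad) (all of step 3 and value of joint bin below 0.05 rad and value of joint bolt above 0.04 m and value of joint bolt_handle above 1.3 rad); the robot touches nothing.
It fails at once if the masking tape is shoved more than 30 mm (distance of tape_roll from where it was at the start of the episode above 0.03 m).
It fails at once if the tape measure is shoved more than 30 mm (distance of measure from where it was at the start of the episode above 0.03 m).
It fails at once if the tin is shoved more than 30 mm (distance of tin from where it was at the start of the episode above 0.03 m).
Of reel_0, reel_1, reel_2 only 2 to 3 are there at a start; the rules pass over those that are not, and their reading is None.
At some moment in a run one of board may be knocked a few centimetres aside while the robot is not near it.
It also fails if it takes over 208 s, if anything falls off the work surface, if the arm or the gripper's body presses on something with over 40 N, if the wrist force passes 120 N, or if a joint passes its speed limit or range.

## Robot

A 7-joint arm with a two-finger parallel gripper is mounted at the origin on a cart in front of the work surface, level with it; the furniture and walls round the work are solid. World frame = base frame: x ahead of the robot, y to its left, z up, the work surface at z = 0. Lengths are in mm, angles in rad, forces in N, time in s.
With the tool pointing down it reaches from about 400 to 875 mm from the base axis. Payload 6.5 kg.
Tool frame: the origin (TCP) lies midway between the tips of the shut fingers; the grasp point (between the pads) lies 19 mm behind it (ctrl.grasp_offset is the distance from the TCP to the grasp point, in mm); z points along the fingers, y is the line along which they close (so a half turn about z gives the same grasp; the last joint's range is limited). The gripper opens to 88 mm and grips with 3 to 60 N. Pads are 18 mm wide; open, the fingers measure 123 mm over their backs; the gripper's body (75 mm by 187 mm) begins 45 mm behind the grasp point.
Start: joints at [1.228, 0.536, -0.004, 1.538, 0.003, 1.067, -0.071], TCP at [177.627, -625.251, 238.716] pointing down, gripper open.
Joint ranges: [-2.7, 2.7], [-0.37, 2.16], [-1.27, 1.26], [0.24, 2.4], [-1.31, 4.45], [0.19, 1.91], [-2.76, 2.76]. Speed limits (rad/s): [2.39, 2.39, 3.14, 3.14, 3.14, 3.14, 3.14].

## Interface

Orientations are given as [roll, pitch, yaw] about the fixed x, y, z axes, in that order (R = Rz(yaw) Ry(pitch) Rx(roll)).
In Python, from plant import ctrl gives the robot as it stands.
- The arm moves only by the tool step_arm, never from a script. Its argument "deltas" is a list of rows, each an object of numbers: "ax", "ay", "az": the turn, a rotation vector about the tool's x, y, z in rad; "dx", "dy", "dz": the shift along the tool's x, y, z in mm; "fingers": the opening, from 0 (shut) to 1 (fully open). A call has 1 to 5 rows; each row is the pose to reach, as a shift and turn from the pose commanded when the call began, along the tool's axes at that moment; what a row does not reach only later rows make up. A row lasts 1/8 s, in which the tool goes at most 62.5 mm and 10.7 degrees, less where a joint would pass 70% of its speed; a pose out of reach is approached as far as the arm can. A call with a gripper value outside its range is refused whole. The fingers move at their own pace and stop on an object; the grip force is fixed at half the most. Time passes only in rows, so rows that repeat a pose let the fingers close. It gives the time, the measured TCP pose, the force, the opening and the grip force at its end, in the units of the state.
- ctrl.get_obs(): the state, without advancing time (a new reading comes with each control period).
- ctrl.grab_frame(name): name is "side" or "top"; returns a dict with "img" (400x640x3 uint8, blue, green, red), "range_z" (400x640 float32, mm along the optical axis (not along the pixel's ray), 0 where there is no reading), "camera_matrix" (3x3 intrinsics, pixels), "origin" and "rotation" of the camera in the world. Camera axes: x right, y down, z forward; pixel columns grow to the right and rows downward; lengths in mm; the calibration is good to about 2 mm. A picture is of the moment at which its call begins.
- ctrl.hand_in(): hands the job in; it is judged then, once.
Trained networks look in a picture, given as the dict that the camera call returned (one of the last four; its "shot" number tells which), for a name from the list of things; names that differ only in an ending like _2 or _b are one class to them, and where a whole thing is asked for, a point or a joint stands for the part that bears it (a point fixed in the world has none). Each returns a list of dicts, best first, with "score" (0 to 1); they miss things now and then, are a little off and sometimes report something else, mostly with a low value. They report only what shows in the picture. A call takes as long as a camera call.
- ctrl.masks_of(thing, picture): "mask" (400x640 bool, what is visible of it).
- ctrl.pinpoint(thing, picture): "location" ([x, y, z] in mm, in the coordinates of the camera as it stood for that picture, good to about 4 mm: a listed point, or the origin of a listed thing).
The state is a dict: "time": time; "qpos": joint angles; "qvel": joint speeds; "tau": joint torques, N m; "tcp_pos": TCP position; "orientation": TCP orientation; "ft_force": force on the tool from outside, world axes, zero at the start; "moment": the same for the moment, N m; "grip_width": finger opening in mm; "finger_force": force on a finger pad.
Only numpy, scipy, OpenCV 4.12 (cv2) and the standard library are available. Lean on these libraries where they do the work, as an engineer would, in place of code of your own. Each camera call takes 0.05 s, during which the arm holds its last target. There are 200 camera calls.

## Working session

There is one attempt and no reset: what is moved stays moved. The work goes in short steps, Python scripts to look and compute and a tool call to move; the robot and the scene stay as the last step left them, time stands still between calls to the robot, and variables do not carry over. Pictures are saved under pics/ and viewed, at most 14 in all, crops included, and the job is handed in when it is done.

Besides the shell and the picture viewer there is one more tool, called after "Call:" by a JSON object that holds its "fn" and its "kwargs". step_arm: Moves the arm, as the interface text tells. Its arguments: {"type":"object","properties":{"deltas":{"type":"array"}},"required":["deltas"]}

```bash
mkdir -p pics; ls; cat > h.py <<'E'
import numpy as np, cv2
from scipy.spatial.transform import Rotation as R
from plant import ctrl
def w(p,pic): return np.array(pic["rotation"])@np.array(p)+np.array(pic["origin"])
def cloud(pic):
    K=np.array(pic["camera_matrix"]);z=pic["range_z"];v,u=np.mgrid[:z.shape[0],:z.shape[1]]
    P=np.stack([(u-K[0,2])*z/K[0,0],(v-K[1,2])*z/K[1,1],z],-1)
    return P@np.array(pic["rotation"]).T+np.array(pic["origin"])
def delta(pos,rpy=None):
    "delta from the measured pose to pos/rpy in tool axes"
    o=ctrl.get_obs();r=R.from_euler('xyz',o["orientation"])
    d=r.inv().apply(np.array(pos)-o["tcp_pos"])
    a=(r.inv()*R.from_euler('xyz',rpy)).as_rotvec() if rpy is not None else None
    return d.round(1),a
E
python3 - <<'E'
from h import *
o=ctrl.get_obs();print(o["time"],o["tcp_pos"],o["orientation"])
for c in("side","top"):
    p=ctrl.grab_frame(c);cv2.imwrite(f"pics/{c}0.png",p["img"]);print(c,np.round(p["origin"]),np.round(p["rotation"],2).tolist())
    for n in["casing","bin_pivot","bin_pull","bin_floor","bolt_knob","board","reel_0","tape_roll","measure","tin"]:
        try:
            for q in ctrl.pinpoint(n,p)[:3]: print(n,round(q["score"],2),w(q["location"],p).round(0))
        except Exception as e: print(n,e)
E
```

```text
pics
0.0 [ 177.43421524 -624.68018572  237.83601769] [-3.13986875e+00  1.06364887e-04  2.76869428e-01]
side [  65.  875. 1050.] [-2.28, -0.0, -2.67]
casing 0.65 [-4728. -3919. -3744.]
bin_pivot 0.76 [-4696. -3887. -3712.]
bin_pull 0.66 [-4475. -3665. -3490.]
bin_floor 0.82 [-4773. -3964. -3789.]
board 0.68 [-3364. -2555. -2380.]
tape_roll 0.46 [-4289. -3479. -3304.]
measure 0.56 [-5302. -4493. -4318.]
tin 0.79 [-2791. -1982. -1807.]
top [ 297.  -89. 1716.] [-2.97, 0.01, -1.58]
casing 0.74 [-3285. -3671. -1866.]
bin_pivot 0.89 [-3253. -3639. -1833.]
bin_pivot 0.62 [-1744. -2130.  -324.]
bin_pull 0.88 [-3040. -3427. -1621.]
bin_floor 0.84 [-3371. -3757. -1952.]
bolt_knob 0.65 [-3655. -4041. -2235.]
bolt_knob 0.61 [-2722. -3108. -1303.]
board 0.71 [-1754. -2140.  -334.]
tape_roll 0.53 [-2618. -3004. -1199.]
measure 0.68 [-3666. -4052. -2247.]
tin 0.75 [-1049. -1435.   371.]
```

The cameras' rotation is given as roll, pitch, yaw, so I'll correct the helper.

```bash
sed -i 's/np.array(pic\["rotation"\])/R.from_euler("xyz",pic["rotation"]).as_matrix()/' h.py
cat >> h.py <<'E'
def survey(names,k=2,cams=("side","top")):
    out={}
    for c in cams:
        p=ctrl.grab_frame(c);out[c]=p
        for n in names:
            for q in ctrl.pinpoint(n,p)[:k]: print(c,n,round(q["score"],2),w(q["location"],p).round(0))
    return out
E
python3 - <<'E'
from h import *
P=survey(["casing","bin_pivot","bin_pull","bin_floor","bolt_knob","board","reel_0","tape_roll","measure","tin"])
for c,p in P.items():
    C=cloud(p)
    for n in["board","bin_pull","tin","tape_roll","measure","casing"]:
        m=ctrl.masks_of(n,p)
        if m:
            q=C[m[0]["mask"]&(p["range_z"]>0)];print(c,n,round(m[0]["score"],2),np.median(q,0).round(0),np.percentile(q,2,0).round(0),np.percentile(q,98,0).round(0), cv2.minAreaRect(q[:,:2].astype(np.float32)))
E
```

```text
side casing 0.55 [ 559. -367.    1.]
side bin_pivot 0.73 [ 554. -369.   19.]
side bin_pull 0.65 [ 550. -357.  137.]
side bin_floor 0.65 [ 582. -404.   23.]
side board 0.74 [487. 147.   2.]
side tape_roll 0.73 [486. 146.  -2.]
side tape_roll 0.67 [ 412. -162.    3.]
side measure 0.59 [ 378. -504.    5.]
side tin 0.78 [397. 375.  -1.]
top casing 0.85 [ 554. -364.    1.]
top bin_pivot 0.9 [ 555. -363.   15.]
top bin_pull 0.74 [ 550. -359.  134.]
top bin_floor 0.62 [ 582. -402.   19.]
top bolt_knob 0.55 [ 662. -211.   94.]
top board 0.67 [486. 147.  -0.]
top tape_roll 0.85 [ 413. -156.    4.]
top measure 0.69 [ 379. -500.   -3.]
top tin 0.92 [398. 379.   0.]
side board 0.63 [485. 162.  15.] [432.  34.   6.] [543. 265.  20.] ((490.4841613769531, 141.56744384765625), (117.47183227539062, 254.75376892089844), 2.832061529159546)
side bin_pull 0.84 [ 558. -367.   67.] [ 452. -446.   20.] [ 665. -289.  139.] ((580.6209716796875, -403.63763427734375), (280.4158630371094, 119.6915283203125), 36.40717697143555)
side tin 0.77 [394. 379.  22.] [357. 348.   7.] [433. 404.  26.] ((396.8076171875, 375
[... 967 characters left out ...]

top tin 0.67 [395. 375.  21.] [356. 347.   7.] [435. 405.  28.] ((444.47564697265625, 475.6502685546875), (306.8783264160156, 87.94112396240234), 63.869895935058594)
top tape_roll 0.57 [ 404. -160.   19.] [ 373. -195.    9.] [ 446. -127.   27.] ((409.4324035644531, -158.67620849609375), (73.24629211425781, 76.22604370117188), 43.82395935058594)
top measure 0.48 [ 387. -503.   15.] [ 361. -530.   -3.] [ 412. -479.   24.] ((387.392333984375, -505.5576477050781), (56.99824523925781, 52.58143615722656), 88.5201187133789)
top casing 0.97 [ 599. -385.  111.] [ 452. -511.    3.] [ 748. -218.  137.] ((629.0823974609375, -383.65179443359375), (436.406494140625, 196.70181274414062), 47.6944465637207)
```

View pics/side0.png

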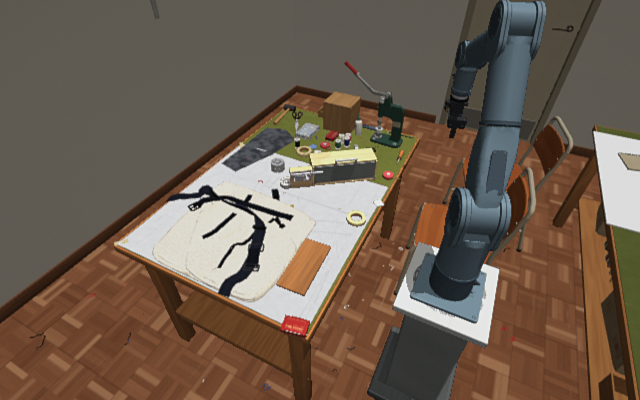

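View pics/top0.png

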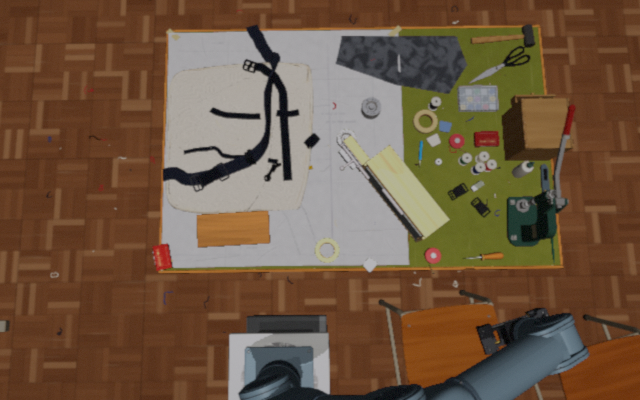

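The casing's front runs at about 36° to world x and its yaw is about −54°. The pull and pivot positions agree with the given heights. In the top view the bolt pillar is at about (345,138) and the board at (233,229). Next I'll refine the casing frame from the depth.

```bash
python3 - <<'E'
from h import *
P=survey(["bolt_knob"],3)
for c,p in P.items():
    C=cloud(p);K=p["range_z"]>0
    m=K&(C[...,2]>108)&(C[...,2]<119)&(np.hypot(C[...,0]-590,C[...,1]+400)<220)
    q=C[m];r=cv2.minAreaRect(q[:,:2].astype(np.float32));print(c,"roof",len(q),np.median(q[:,2]),r)
    yaw=np.radians(-54.2);cx=np.array([np.cos(yaw),np.sin(yaw)]);cy=np.array([-cx[1],cx[0]])
    L=np.stack([(C[...,:2]-[555,-364])@cx,(C[...,:2]-[555,-364])@cy,C[...,2]],-1)
    s=L[m];print(" roof local pct",np.percentile(s,[1,50,99],0).round(1).tolist())
    # roof front edge per y bin, for yaw
    ys=np.arange(-130,140,20);e=[np.percentile(s[abs(s[:,1]-y)<10][:,0],[2,98]) for y in ys if (abs(s[:,1]-y)<10).sum()>8]
    print(np.round(e,1).tolist())
    f=K&(abs(L[...,1])<135)&(L[...,2]>30)&(L[...,2]<90)&(abs(L[...,0])<12)
    t=L[f];A=np.c_[t[:,1:],np.ones(len(t))];sol=np.linalg.lstsq(A,t[:,0],rcond=None)[0];print(" panel",len(t),sol,np.median(t[:,0]))
    b=K&(abs(L[...,1])<50)&(L[...,2]>129)&(L[...,2]<145)&(abs(L[...,0]+8)<15);print(" bar",b.sum(),L[b].mean(0),np.percentile(L[b][:,1],[2,98]))
    k=K&(L[...,1]>165)&(L[...,1]<200)&(L[...,0]<-42)&(L[...,0]>-75)&(L[...,2]>70);print(" knob",k.sum(),L[k].mean(0),L[k].min(0),L[k].max(0))
    for n in("bolt_handle",):
        for m in ctrl.masks_of(n,p)[:2]:
            q=L[m["mask"]&K];print(n,round(m["score"],2),len(q),np.percentile(q,[2,50,98],0).round().tolist())
    pi=K&(L[...,2]>92)&(L[...,2]<104)&(L[...,1]>155)&(L[...,1]<270)&(L[...,0]>10);print(" pillar",np.percentile(L[pi],[2,50,98],0).round().tolist())
t=P["top"]["img"][120:250,330:460];cv2.imwrite("pics/crop.png",cv2.resize(t,None,fx=4.5,fy=4.5,interpolation=cv2.INTER_CUBIC))
E
```

```text
top bolt_knob 0.45 [ 666. -214.   90.]
top bolt_knob 0.4 [ 555. -366.    1.]
side roof 662 116.53773706157352 ((594.5769653320312, -398.800537109375), (323.53912353515625, 119.67991638183594), 38.626461029052734)
 roof local pct [[-0.7, -146.7, 108.5], [50.9, 10.3, 116.5], [107.1, 149.5, 118.9]]
[[5.2, 104.3], [2.8, 98.1], [2.5, 98.4], [7.4, 106.6], [-1.7, 107.8], [2.1, 104.2], [5.0, 107.9], [1.2, 103.2], [2.1, 107.0], [-1.3, 104.8], [5.3, 103.8], [3.5, 103.9], [-3.4, 96.9], [0.9, 102.3]]
 panel 586 [-0.0093153  -0.02056905  5.56525016] 4.52740835731104
 bar 46 [ -5.80727372   2.23821029 140.45028478] [-45.74549865  48.58086261]
 knob 12 [-60.51586127 183.10967935  97.81211776] [-67.96053347 176.65029083  90.10495082] [-53.08226856 189.08589356 102.65376475]
 pillar [[11.0, 161.0, 93.0], [25.0, 206.0, 101.0], [2395.0, 255.0, 104.0]]
top roof 2516 113.63202392380606 ((583.9951782226562, -407.9708251953125), (299.8624572753906, 105.27898406982422), 36.13372802734375)
 roof local pct [[2.9, -149.3, 108.2], [55.0, -5.2, 113.6], [103.6, 144.2, 118.6]]
[[6.5, 101.8], [10.1, 102.8], [10.1, 102.5], [8.5, 101.5], [10.6, 101.9], [9.5, 101.3], [10.2, 101.9], [9.7, 102.5], [9.1, 101.2], [8.8, 101.8], [3.2, 101.4], [4.3, 101.5], [1.8, 101.4], [8.6, 101.0]]
 panel 310 [-0.00687626 -0.02039484  1.86450564] 0.8335701815796975
 bar 92 [ -7.92836429  -2.14712703 139.60287547] [-47.99553276  44.06120356]
 knob 27 [-58.2185926  179.39846514  96.65035695] [-67.47730526 172.3182224   86.85238823] [-43.77828834 187.1805446  105.90419823]
bolt_handle 0.44 29 [[-67.0, 172.0, -6.0], [-59.0, 180.0, 97.0], [-31.0, 192.0, 104.0]]
 pillar [[10.0, 158.0, 93.0], [20.0, 200.0, 98.0], [29.0, 247.0, 104.0]]
```

View pics/crop.png

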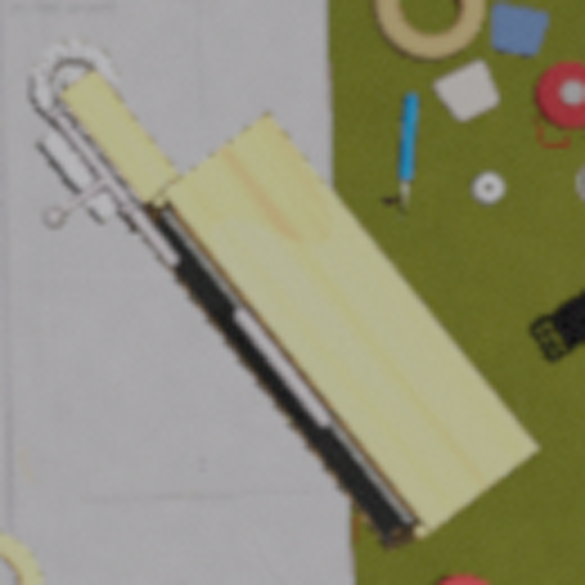

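The crop shows the handle lying towards the operator, with the knob at crop (53,215) and the rod home. I'll add a planner that turns waypoints into rows.

```bash
cat >> h.py <<'E'
import json
YAW=-0.939;O=np.array([555,-364,0.]);RC=R.from_euler('z',YAW)
def cw(x,y,z): return O+RC.apply([x,y,z])          # casing -> world
def tool(tilt=0.): # tool x=-casing x, y=+casing y, z down; tilt leans the body to the operator
    return RC*R.from_euler('y',np.pi-tilt)*R.from_euler('z',np.pi)*R.from_euler('z',np.pi) if 0 else RC*R.from_euler('y',np.pi-tilt)
def plan(wps):
    "wps: (pos, Rotation, fingers[, rows]) ; prints the rows of each call"
    o=ctrl.get_obs();p=np.array(o["tcp_pos"]);r=R.from_euler('xyz',o["orientation"])
    for wp in wps:
        q,s,f=wp[:3];q=np.array(q,float);a=(r.inv()*s).as_rotvec();D=np.linalg.norm(q-p);A=np.linalg.norm(a)
        n=wp[3] if len(wp)>3 else max(1,int(np.ceil(max(D/55,A/0.17))))
        k=int(np.ceil(n/5));i=0;P,Q=p,r
        for j in range(k):
            m=n//k+(j<n%k);i0=i;b=P+(q-P)*i0/n;rb=Q*R.from_rotvec(a*i0/n);rows=[]
            for _ in range(m):
                i+=1;d=rb.inv().apply((q-P)*i/n-(q-P)*i0/n);t=(rb.inv()*Q*R.from_rotvec(a*i/n)).as_rotvec()
                rows.append({**{x:round(float(v),1) for x,v in zip(("dx","dy","dz"),d)},**{x:round(float(v),3) for x,v in zip(("ax","ay","az"),t) if abs(v)>.0015},"fingers":f})
            print(json.dumps(rows).replace(" ",""))
        p,r=q,s
def st():
    o=ctrl.get_obs();r=R.from_euler('xyz',o["orientation"]);l=RC.inv().apply(np.array(o["tcp_pos"])-O)
    e=(tool().inv()*r).as_rotvec()
    print("t",round(o["time"],2),"casing",l.round(1),"rot",e.round(3),"F",np.round(o["ft_force"],1),"w",round(o["grip_width"],1),"ff",np.round(o["finger_force"],1))
E
python3 - <<'E'
from h import *
print(tool().as_matrix().round(2), tool(.7).as_matrix().round(2))
st()
plan([(cw(-59.5,181,200),tool(),1)])
plan([(cw(-59.5,181,200),tool(),.5,1),(cw(-59.5,181,86),tool(),.5,4)]) if 0 else None
E
```

```text
[[-0.59  0.81  0.  ]
 [ 0.81  0.59 -0.  ]
 [-0.    0.   -1.  ]] [[-0.45  0.81  0.38]
 [ 0.62  0.59 -0.52]
 [-0.64  0.   -0.76]]
t 3.1 casing [ -12.1 -458.9  238.7] rot [ 0.    -0.     1.926] F [ 0.7 -0.   0.3] w 88.2 ff 0.0
[{"dx":48.6,"dy":-22.2,"dz":3.2,"az":-0.16,"fingers":1},{"dx":97.2,"dy":-44.5,"dz":6.4,"az":-0.321,"fingers":1},{"dx":145.9,"dy":-66.7,"dz":9.7,"az":-0.481,"fingers":1},{"dx":194.5,"dy":-89.0,"dz":12.9,"az":-0.642,"fingers":1}]
[{"dx":52.3,"dy":11.3,"dz":3.2,"az":-0.16,"fingers":1},{"dx":104.5,"dy":22.6,"dz":6.4,"az":-0.321,"fingers":1},{"dx":156.8,"dy":33.9,"dz":9.7,"az":-0.481,"fingers":1},{"dx":209.0,"dy":45.2,"dz":12.9,"az":-0.642,"fingers":1}]
[{"dx":35.1,"dy":40.3,"dz":3.2,"az":-0.16,"fingers":1},{"dx":70.2,"dy":80.7,"dz":6.4,"az":-0.321,"fingers":1},{"dx":105.3,"dy":121.0,"dz":9.7,"az":-0.481,"fingers":1},{"dx":140.4,"dy":161.4,"dz":12.9,"az":-0.642,"fingers":1}]
```

Call:
{"fn": "step_arm", "kwargs": {"deltas": [{"dx": 48.6, "dy": -22.2, "dz": 3, "az": -0.16, "fingers": 1}, {"dx": 97.2, "dy": -44.5, "dz": 6, "az": -0.321, "fingers": 1}, {"dx": 145.9, "dy": -66.7, "dz": 9, "az": -0.481, "fingers": 1}, {"dx": 194.5, "dy": -89.0, "dz": 12, "az": -0.642, "fingers": 1}]}}

```text
invalid input at $.deltas[0]: expected keys ax, ay, az, dx, dy, dz, fingers
```

Call:
{"fn": "step_arm", "kwargs": {"deltas": [{"dx": 52.3, "dy": 11.3, "dz": 3.2, "az": -0.16, "fingers": 1}, {"dx": 104.5, "dy": 22.6, "dz": 6.4, "az": -0.321, "fingers": 1}, {"dx": 156.8, "dy": 33.9, "dz": 9.7, "az": -0.481, "fingers": 1}, {"dx": 209.0, "dy": 45.2, "dz": 12.9, "az": -0.642, "fingers": 1}]}}

```text
invalid input at $.deltas[0]: expected keys ax, ay, az, dx, dy, dz, fingers
```

Call:
{"fn": "step_arm", "kwargs": {"deltas": [{"dx": 35.1, "dy": 40.3, "dz": 3.2, "az": -0.16, "fingers": 0.6}, {"dx": 70.2, "dy": 80.7, "dz": 6.4, "az": -0.321, "fingers": 0.6}, {"dx": 105.3, "dy": 121.0, "dz": 9.7, "az": -0.481, "fingers": 0.6}, {"dx": 140.4, "dy": 161.4, "dz": 12.9, "az": -0.642, "fingers": 0.6}]}}

```text
invalid input at $.deltas[0]: expected keys ax, ay, az, dx, dy, dz, fingers
```

```bash
python3 - <<'E'
from h import *
st();print(ctrl.get_obs()["qpos"])
plan([(cw(-59.5,181,200),tool(),.6,2),(cw(-59.5,181,83),tool(),.6,4)])
E
```

```text
t 3.1 casing [ -12.1 -458.9  238.7] rot [ 0.    -0.     1.926] F [ 0.7 -0.   0.3] w 88.2 ff 0.0
[ 1.22783101  0.53642008 -0.00436626  1.53789443  0.00261034  1.06729418
 -0.07117342]
[{"dx":291.7,"dy":-133.4,"dz":19.3,"az":-0.963,"fingers":0.6},{"dx":583.5,"dy":-266.9,"dz":38.7,"az":-1.926,"fingers":0.6}]
[{"dx":0.0,"dy":-0.0,"dz":29.3,"fingers":0.6},{"dx":0.0,"dy":-0.0,"dz":58.5,"fingers":0.6},{"dx":0.0,"dy":-0.0,"dz":87.8,"fingers":0.6},{"dx":0.0,"dy":-0.0,"dz":117.0,"fingers":0.6}]
```

All keys are required.

Call:
{"fn": "step_arm", "kwargs": {"deltas": [{"dx": 48.6, "dy": -22.2, "dz": 3, "ax": 0, "ay": 0, "az": -0.16, "fingers": 1}, {"dx": 97.2, "dy": -44.5, "dz": 6, "ax": 0, "ay": 0, "az": -0.321, "fingers": 1}, {"dx": 145.9, "dy": -66.7, "dz": 9, "ax": 0, "ay": 0, "az": -0.481, "fingers": 1}, {"dx": 194.5, "dy": -89.0, "dz": 12, "ax": 0, "ay": 0, "az": -0.642, "fingers": 1}]}}

```text
time: 3.6
tcp_pos: [341.6, -485.4, 226.9]
orientation: [3.141, 0.0, 0.924]
ft_force: [0.6, -0.9, -0.1]
grip_width: 87.9
finger_force: 0.0
```

Call:
{"fn": "step_arm", "kwargs": {"deltas": [{"dx": 52.3, "dy": 11.3, "dz": 3.2, "ax": 0, "ay": 0, "az": -0.16, "fingers": 1}, {"dx": 104.5, "dy": 22.6, "dz": 6.4, "ax": 0, "ay": 0, "az": -0.321, "fingers": 1}, {"dx": 156.8, "dy": 33.9, "dz": 9.7, "ax": 0, "ay": 0, "az": -0.481, "fingers": 1}, {"dx": 209.0, "dy": 45.2, "dz": 12.9, "ax": 0, "ay": 0, "az": -0.642, "fingers": 1}]}}

```text
time: 4.1
tcp_pos: [504.3, -346.8, 213.9]
orientation: [3.141, 0.0, 1.566]
ft_force: [-0.7, -0.4, 0.8]
grip_width: 88.2
finger_force: 0.0
```

Call:
{"fn": "step_arm", "kwargs": {"deltas": [{"dx": 35.1, "dy": 40.3, "dz": 3.2, "ax": 0, "ay": 0, "az": -0.16, "fingers": 0.6}, {"dx": 70.2, "dy": 80.7, "dz": 6.4, "ax": 0, "ay": 0, "az": -0.321, "fingers": 0.6}, {"dx": 105.3, "dy": 121.0, "dz": 9.7, "ax": 0, "ay": 0, "az": -0.481, "fingers": 0.6}, {"dx": 140.4, "dy": 161.4, "dz": 12.9, "ax": 0, "ay": 0, "az": -0.642, "fingers": 0.6}]}}

```text
time: 4.6
tcp_pos: [667.1, -208.2, 200.9]
orientation: [-3.141, 0.0, 2.207]
ft_force: [-0.7, 0.1, -0.1]
grip_width: 53.1
finger_force: 0.0
```

```bash
sed -i 's/ if abs(v)>.0015}/}/' h.py; python3 - <<'E'
from h import *
st();print(ctrl.get_obs()["qpos"])
plan([(cw(-59.5,181,190),tool(),.6,3),(cw(-59.5,181,83),tool(),.6,4)])
E
```

```text
t 4.6 casing [-59.5 182.5 200.9] rot [ 0.    -0.    -0.005] F [-0.7  0.1 -0.1] w 53.1 ff 0.0
[ 0.55538193  0.71523158 -0.51667979  1.40111452  0.36839178  1.12116325
  0.62068678]
[{"dx":-0.0,"dy":-0.5,"dz":3.6,"ax":-0.0,"ay":0.0,"az":0.002,"fingers":0.6},{"dx":-0.0,"dy":-1.0,"dz":7.2,"ax":-0.0,"ay":0.0,"az":0.003,"fingers":0.6},{"dx":-0.0,"dy":-1.5,"dz":10.9,"ax":-0.0,"ay":0.0,"az":0.005,"fingers":0.6}]
[{"dx":0.0,"dy":-0.0,"dz":26.8,"ax":0.0,"ay":0.0,"az":0.0,"fingers":0.6},{"dx":0.0,"dy":-0.0,"dz":53.5,"ax":0.0,"ay":0.0,"az":0.0,"fingers":0.6},{"dx":0.0,"dy":-0.0,"dz":80.2,"ax":0.0,"ay":0.0,"az":0.0,"fingers":0.6},{"dx":0.0,"dy":-0.0,"dz":107.0,"ax":0.0,"ay":0.0,"az":0.0,"fingers":0.6}]
```

Call:
{"fn": "step_arm", "kwargs": {"deltas": [{"dx": 0, "dy": -1.5, "dz": 40, "ax": 0, "ay": 0, "az": 0.005, "fingers": 0.6}, {"dx": 0, "dy": -1.5, "dz": 80, "ax": 0, "ay": 0, "az": 0.005, "fingers": 0.6}, {"dx": 0, "dy": -1.5, "dz": 105, "ax": 0, "ay": 0, "az": 0.005, "fingers": 0.6}, {"dx": 0, "dy": -1.5, "dz": 119, "ax": 0, "ay": 0, "az": 0.005, "fingers": 0.6}, {"dx": 0, "dy": -1.5, "dz": 119, "ax": 0, "ay": 0, "az": 0.005, "fingers": 0.2}]}}

```text
time: 5.22
tcp_pos: [664.3, -209.9, 81.3]
orientation: [-3.141, -0.001, 2.198]
ft_force: [0.4, -0.2, -0.0]
grip_width: 45.2
finger_force: 0.0
```

Call:
{"fn": "step_arm", "kwargs": {"deltas": [{"dx": 0, "dy": 0, "dz": 0, "ax": 0, "ay": 0, "az": 0, "fingers": 0}, {"dx": 0, "dy": 0, "dz": 0, "ax": 0, "ay": 0, "az": 0, "fingers": 0}, {"dx": 0, "dy": 0, "dz": 0, "ax": 0, "ay": 0, "az": 0, "fingers": 0}, {"dx": 0, "dy": 0, "dz": 0, "ax": 0, "ay": 0, "az": 0, "fingers": 0}]}}

```text
time: 5.72
tcp_pos: [666.7, -209.0, 83.1]
orientation: [3.138, 0.002, 2.198]
ft_force: [5.5, 2.4, -0.0]
grip_width: 13.8
finger_force: 30.0
```

```bash
python3 - <<'E'
from h import *
st()
E
```

```text
t 5.72 casing [-59.1 181.7  83.1] rot [-0.004 -0.002  0.004] F [ 5.5  2.4 -0. ] w 13.8 ff 30.0
```

Call:
{"fn": "step_arm", "kwargs": {"deltas": [{"dx": -1.5, "dy": 0.5, "dz": -4.5, "ax": 0, "ay": 0, "az": 0, "fingers": 0}, {"dx": -3.6, "dy": 0.5, "dz": -9.3, "ax": 0, "ay": 0, "az": 0, "fingers": 0}, {"dx": -9, "dy": 0.5, "dz": -17.7, "ax": 0, "ay": 0, "az": 0, "fingers": 0}, {"dx": -16, "dy": 0.5, "dz": -24.8, "ax": 0, "ay": 0, "az": 0, "fingers": 0}]}}

```text
time: 6.22
tcp_pos: [673.6, -218.2, 106.6]
orientation: [3.141, -0.006, 2.2]
ft_force: [-1.6, 9.1, 1.5]
grip_width: 13.9
finger_force: 30.0
```

```bash
python3 - <<'E'
from h import *
st()
p=ctrl.grab_frame("side");cv2.imwrite("pics/s1.png",cv2.resize(p["img"][100:240,240:430],None,fx=4,fy=4,interpolation=cv2.INTER_CUBIC))
E
```

```text
t 6.22 casing [-47.7 181.8 106.6] rot [-0.001  0.006  0.002] F [-1.6  9.1  1.5] w 13.9 ff 30.0
```

View pics/s1.png

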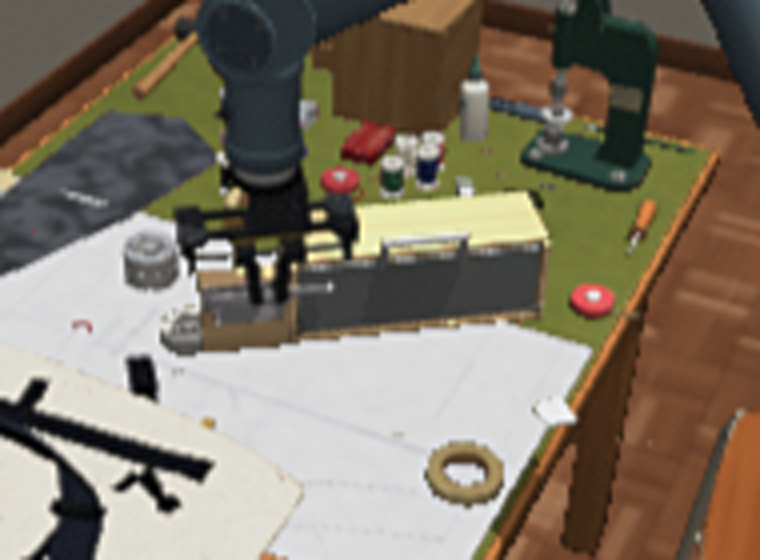

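The image shows the fingers round the knob in front of the pillar, at about (270,290). The handle is pushing back towards the operator, so I'll raise it further before moving inwards.

Call:
{"fn": "step_arm", "kwargs": {"deltas": [{"dx": 2, "dy": 0, "dz": -4, "ax": 0, "ay": 0, "az": 0, "fingers": 0}, {"dx": 2, "dy": 0, "dz": -8, "ax": 0, "ay": 0, "az": 0, "fingers": 0}]}}

```text
time: 6.52
tcp_pos: [675.5, -221.6, 114.5]
orientation: [3.138, 0.004, 2.198]
ft_force: [13.5, -2.3, -13.6]
grip_width: 14.0
finger_force: 30.0
```

```bash
python3 - <<'E'
from h import *
st()
E
```

```text
t 6.53 casing [-43.7 181.4 114.5] rot [-0.004 -0.004  0.005] F [ 13.5  -2.3 -13.6] w 14.0 ff 30.0
```

Call:
{"fn": "step_arm", "kwargs": {"deltas": [{"dx": -7.7, "dy": 1, "dz": -2.2, "ax": 0, "ay": 0, "az": 0, "fingers": 0}, {"dx": -12.5, "dy": 1, "dz": -4.5, "ax": 0, "ay": 0, "az": 0, "fingers": 0}, {"dx": -16.9, "dy": 1, "dz": -6, "ax": 0, "ay": 0, "az": 0, "fingers": 0}, {"dx": -22, "dy": 1, "dz": -7.2, "ax": 0, "ay": 0, "az": 0, "fingers": 0}, {"dx": -27, "dy": 1, "dz": -8, "ax": 0, "ay": 0, "az": 0, "fingers": 0}]}}

```text
time: 7.15
tcp_pos: [689.7, -242.3, 123.2]
orientation: [-3.141, -0.0, 2.198]
ft_force: [-0.5, -1.3, 0.1]
grip_width: 0.9
finger_force: 0.0
```

```bash
python3 - <<'E'
from h import *
st()
E
```

```text
t 7.15 casing [-18.7 180.6 123.2] rot [0.001 0.    0.004] F [-0.5 -1.3  0.1] w 0.9 ff 0.0
```

Call:
{"fn": "step_arm", "kwargs": {"deltas": [{"dx": 0, "dy": 0, "dz": -40, "ax": 0, "ay": 0, "az": 0, "fingers": 0.6}, {"dx": 0, "dy": 0, "dz": -80, "ax": 0, "ay": 0, "az": 0, "fingers": 0.6}, {"dx": 60, "dy": -60, "dz": -80, "ax": 0, "ay": 0, "az": 0, "fingers": 0.6}, {"dx": 100, "dy": -120, "dz": -80, "ax": 0, "ay": 0, "az": 0, "fingers": 0.6}, {"dx": 100, "dy": -180, "dz": -80, "ax": 0, "ay": 0, "az": 0, "fingers": 0.6}]}}

```text
time: 7.78
tcp_pos: [506.0, -256.2, 202.7]
orientation: [-3.14, -0.0, 2.2]
ft_force: [-0.4, -1.4, 0.6]
grip_width: 48.9
finger_force: 0.0
```

```bash
python3 - <<'E'
from h import *
st();P=survey(["bolt_knob"],2)
for c,p in P.items():
    C=cloud(p);L=RC.inv().apply(C.reshape(-1,3)-O).reshape(C.shape);K=p["range_z"]>0
    k=K&(L[...,1]>160)&(L[...,1]<240)&(L[...,0]<5)&(L[...,0]>-75)&(L[...,2]>108)&(L[...,2]<170);print(c,k.sum(),L[k].round().tolist()[:40])
a,b=P["side"]["img"][150:200,275:345],P["top"]["img"][120:190,330:400]
cv2.imwrite("pics/s2.png",np.vstack([cv2.resize(a,(560,400),interpolation=cv2.INTER_CUBIC)[:280],cv2.resize(b,(560,560),interpolation=cv2.INTER_CUBIC)[:300]]))
E
```

```text
t 7.78 casing [-115.9   24.2  202.7] rot [0.001 0.    0.002] F [-0.4 -1.4  0.6] w 48.9 ff 0.0
side bolt_knob 0.59 [ 558. -369.    2.]
top bolt_knob 0.37 [ 678. -230.  126.]
side 11 [[-37.0, 186.0, 138.0], [-38.0, 182.0, 138.0], [-39.0, 178.0, 138.0], [-39.0, 187.0, 134.0], [-42.0, 183.0, 136.0], [-40.0, 178.0, 134.0], [-43.0, 187.0, 132.0], [-41.0, 183.0, 130.0], [-41.0, 178.0, 130.0], [-22.0, 185.0, 111.0], [-32.0, 181.0, 118.0]]
top 27 [[-8.0, 207.0, 110.0], [-38.0, 186.0, 132.0], [-36.0, 184.0, 131.0], [-34.0, 182.0, 133.0], [-27.0, 183.0, 114.0], [-25.0, 181.0, 114.0], [-23.0, 178.0, 118.0], [-43.0, 185.0, 134.0], [-41.0, 183.0, 135.0], [-38.0, 181.0, 134.0], [-36.0, 179.0, 135.0], [-33.0, 177.0, 133.0], [-28.0, 177.0, 121.0], [-23.0, 177.0, 109.0], [-45.0, 183.0, 133.0], [-43.0, 181.0, 133.0], [-40.0, 179.0, 131.0], [-39.0, 176.0, 140.0], [-36.0, 175.0, 136.0], [-45.0, 181.0, 124.0], [-44.0, 178.0, 130.0], [-41.0, 177.0, 128.0], [-39.0, 175.0, 130.0], [-37.0, 173.0, 130.0], [-44.0, 177.0, 122.0], [-43.0, 174.0, 129.0], [-42.0, 171.0, 136.0]]
```

View pics/s2.png

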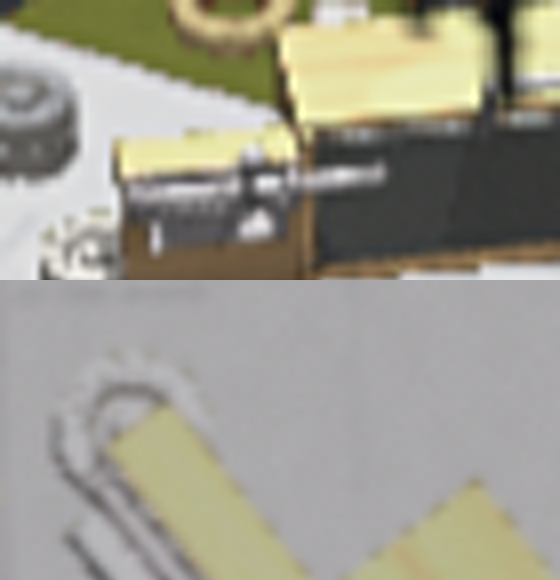

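The side and top clouds put the knob at casing (-40,180,~127), so the handle is at about 0.6 rad, clear of the notch and enough to slide. I'll grip it deeper and draw the bolt.

```bash
python3 - <<'E'
from h import *
plan([(cw(-40,181,190),tool(),.5),(cw(-40,181,107),tool(),.5,3)])
E
```

```text
[{"dx":-18.0,"dy":39.5,"dz":3.2,"ax":-0.0,"ay":0.0,"az":-0.002,"fingers":0.5},{"dx":-35.9,"dy":79.1,"dz":6.4,"ax":-0.001,"ay":0.0,"az":-0.004,"fingers":0.5},{"dx":-53.9,"dy":118.6,"dz":9.5,"ax":-0.001,"ay":0.0,"az":-0.006,"fingers":0.5},{"dx":-71.9,"dy":158.1,"dz":12.7,"ax":-0.002,"ay":0.001,"az":-0.008,"fingers":0.5}]
[{"dx":0.0,"dy":-0.0,"dz":27.7,"ax":0.0,"ay":0.0,"az":0.0,"fingers":0.5},{"dx":0.0,"dy":-0.0,"dz":55.3,"ax":0.0,"ay":0.0,"az":0.0,"fingers":0.5},{"dx":0.0,"dy":-0.0,"dz":83.0,"ax":0.0,"ay":0.0,"az":0.0,"fingers":0.5}]
```

Call:
{"fn": "step_arm", "kwargs": {"deltas": [{"dx": -18, "dy": 39.5, "dz": 3.2, "ax": 0, "ay": 0, "az": 0, "fingers": 0.5}, {"dx": -35.9, "dy": 79, "dz": 6.4, "ax": 0, "ay": 0, "az": 0, "fingers": 0.5}, {"dx": -53.9, "dy": 118.6, "dz": 9.5, "ax": 0, "ay": 0, "az": 0, "fingers": 0.5}, {"dx": -72.9, "dy": 158, "dz": 12.7, "ax": 0, "ay": 0, "az": 0, "fingers": 0.5}, {"dx": -72.9, "dy": 158, "dz": 40, "ax": 0, "ay": 0, "az": 0, "fingers": 0.5}]}}

```text
time: 8.6
tcp_pos: [684.8, -219.7, 163.6]
orientation: [3.136, 0.003, 2.202]
ft_force: [-1.2, -0.7, -0.6]
grip_width: 43.7
finger_force: 0.0
```

```bash
python3 - <<'E'
from h import *
st();plan([(cw(-40,181,107),tool(),.5,3)])
E
```

```text
t 8.6 casing [-39.8 190.  163.6] rot [-0.006 -0.003  0.001] F [-1.2 -0.7 -0.6] w 43.7 ff 0.0
[{"dx":0.1,"dy":-3.1,"dz":18.9,"ax":0.002,"ay":0.001,"az":-0.0,"fingers":0.5},{"dx":0.2,"dy":-6.2,"dz":37.7,"ax":0.004,"ay":0.002,"az":-0.001,"fingers":0.5},{"dx":0.3,"dy":-9.3,"dz":56.6,"ax":0.006,"ay":0.003,"az":-0.001,"fingers":0.5}]
```

Call:
{"fn": "step_arm", "kwargs": {"deltas": [{"dx": 0, "dy": -4, "dz": 15, "ax": 0, "ay": 0, "az": 0, "fingers": 0.5}, {"dx": 0, "dy": -4, "dz": 20, "ax": 0, "ay": 0, "az": 0, "fingers": 0.5}, {"dx": 0, "dy": -4, "dz": 20, "ax": 0, "ay": 0, "az": 0, "fingers": 0.5}]}}

```text
time: 8.98
tcp_pos: [675.9, -225.9, 143.0]
orientation: [3.142, 0.0, 2.197]
ft_force: [-0.1, 0.7, 0.3]
grip_width: 43.9
finger_force: 0.0
```

```bash
python3 - <<'E'
from h import *
st();plan([(cw(-40,181,107),tool(),.5,3)])
E
```

```text
t 8.97 casing [-40.  179.1 143. ] rot [-0.    -0.     0.005] F [-0.1  0.7  0.3] w 43.9 ff 0.0
[{"dx":-0.0,"dy":0.6,"dz":12.0,"ax":0.0,"ay":0.0,"az":-0.002,"fingers":0.5},{"dx":-0.0,"dy":1.2,"dz":24.0,"ax":0.0,"ay":0.0,"az":-0.004,"fingers":0.5},{"dx":-0.0,"dy":1.9,"dz":36.0,"ax":0.0,"ay":0.0,"az":-0.005,"fingers":0.5}]
```

Call:
{"fn": "step_arm", "kwargs": {"deltas": [{"dx": 0, "dy": 1.5, "dz": 12, "ax": 0, "ay": 0, "az": 0, "fingers": 0.5}, {"dx": 0, "dy": 1.5, "dz": 24, "ax": 0, "ay": 0, "az": 0, "fingers": 0.5}, {"dx": 0, "dy": 1.5, "dz": 36, "ax": 0, "ay": 0, "az": 0, "fingers": 0.5}, {"dx": 0, "dy": 1.5, "dz": 36, "ax": 0, "ay": 0, "az": 0, "fingers": 0}, {"dx": 0, "dy": 1.5, "dz": 36, "ax": 0, "ay": 0, "az": 0, "fingers": 0}]}}

```text
time: 9.6
tcp_pos: [677.3, -224.7, 106.8]
orientation: [3.141, 0.0, 2.198]
ft_force: [-0.2, 0.2, 0.9]
grip_width: 26.4
finger_force: 0.0
```

Call:
{"fn": "step_arm", "kwargs": {"deltas": [{"dx": 0, "dy": 0, "dz": 0, "ax": 0, "ay": 0, "az": 0, "fingers": 0}, {"dx": 0, "dy": 0, "dz": 0, "ax": 0, "ay": 0, "az": 0, "fingers": 0}]}}

```text
time: 9.85
tcp_pos: [678.1, -224.2, 107.4]
orientation: [3.14, 0.001, 2.198]
ft_force: [1.8, 1.1, -1.0]
grip_width: 13.1
finger_force: 29.5
```

```bash
python3 - <<'E'
from h import *
st()
E
```

```text
t 9.85 casing [-40.1 182.  107.4] rot [-0.002 -0.001  0.004] F [ 1.8  1.1 -1. ] w 13.1 ff 29.5
```

Call:
{"fn": "step_arm", "kwargs": {"deltas": [{"dx": 0, "dy": 10, "dz": 0, "ax": 0, "ay": 0, "az": 0, "fingers": 0}, {"dx": 0, "dy": 20, "dz": 0, "ax": 0, "ay": 0, "az": 0, "fingers": 0}, {"dx": 0, "dy": 30, "dz": 0, "ax": 0, "ay": 0, "az": 0, "fingers": 0}, {"dx": 0, "dy": 40, "dz": 0, "ax": 0, "ay": 0, "az": 0, "fingers": 0}, {"dx": 0, "dy": 46, "dz": 0, "ax": 0, "ay": 0, "az": 0, "fingers": 0}]}}

```text
time: 10.48
tcp_pos: [714.8, -196.6, 106.8]
orientation: [-3.141, -0.001, 2.199]
ft_force: [-10.5, -1.1, 8.9]
grip_width: 13.3
finger_force: 28.7
```

Call:
{"fn": "step_arm", "kwargs": {"deltas": [{"dx": 0, "dy": 1, "dz": 0, "ax": 0, "ay": 0, "az": 0, "fingers": 0}, {"dx": 0, "dy": 1, "dz": 0, "ax": 0, "ay": 0, "az": 0, "fingers": 0}]}}

```text
time: 10.72
tcp_pos: [714.3, -196.7, 106.6]
orientation: [-3.139, -0.002, 2.198]
ft_force: [-6.5, 1.9, 7.4]
grip_width: 12.6
finger_force: 28.8
```

```bash
python3 - <<'E'
from h import *
st()
E
```

```text
t 10.72 casing [-40.9 227.4 106.6] rot [0.002 0.002 0.005] F [-6.5  1.9  7.4] w 12.6 ff 28.8
```

The bolt is drawn, with y going from 182 to 227 at the stop. Next I release it and hook the bin pull from behind with shut fingers.

Call:
{"fn": "step_arm", "kwargs": {"deltas": [{"dx": 0, "dy": 0, "dz": 0, "ax": 0, "ay": 0, "az": 0, "fingers": 0.5}, {"dx": 0, "dy": 0, "dz": 0, "ax": 0, "ay": 0, "az": 0, "fingers": 0.5}, {"dx": 0, "dy": 0, "dz": -5, "ax": 0, "ay": 0, "az": 0, "fingers": 0.5}, {"dx": 0, "dy": 0, "dz": -45, "ax": 0, "ay": 0, "az": 0, "fingers": 0.5}, {"dx": 0, "dy": 0, "dz": -90, "ax": 0, "ay": 0, "az": 0, "fingers": 0.5}]}}

```text
time: 11.35
tcp_pos: [714.9, -197.1, 197.2]
orientation: [-3.141, -0.001, 2.198]
ft_force: [-0.2, -0.7, 0.4]
grip_width: 43.9
finger_force: 0.0
```

```bash
python3 - <<'E'
from h import *
st();plan([(cw(17,0,190),tool(),0),(cw(17,0,122),tool(),0,5)])
E
```

```text
t 11.35 casing [-40.2 227.6 197.2] rot [0.001 0.001 0.005] F [-0.2 -0.7  0.4] w 43.9 ff 0.0
[{"dx":-11.7,"dy":-45.5,"dz":1.5,"ax":-0.0,"ay":-0.0,"az":-0.001,"fingers":0},{"dx":-23.3,"dy":-90.9,"dz":2.9,"ax":-0.0,"ay":-0.0,"az":-0.002,"fingers":0},{"dx":-35.0,"dy":-136.4,"dz":4.4,"ax":-0.0,"ay":-0.001,"az":-0.003,"fingers":0},{"dx":-46.7,"dy":-181.9,"dz":5.8,"ax":-0.001,"ay":-0.001,"az":-0.004,"fingers":0},{"dx":-58.3,"dy":-227.4,"dz":7.3,"ax":-0.001,"ay":-0.001,"az":-0.005,"fingers":0}]
[{"dx":0.0,"dy":-0.0,"dz":13.6,"ax":0.0,"ay":0.0,"az":0.0,"fingers":0},{"dx":0.0,"dy":-0.0,"dz":27.2,"ax":0.0,"ay":0.0,"az":0.0,"fingers":0},{"dx":0.0,"dy":-0.0,"dz":40.8,"ax":0.0,"ay":0.0,"az":0.0,"fingers":0},{"dx":0.0,"dy":-0.0,"dz":54.4,"ax":0.0,"ay":0.0,"az":0.0,"fingers":0},{"dx":0.0,"dy":-0.0,"dz":68.0,"ax":0.0,"ay":0.0,"az":0.0,"fingers":0}]
```

Call:
{"fn": "step_arm", "kwargs": {"deltas": [{"dx": -11.7, "dy": -45.5, "dz": 1.5, "ax": 0, "ay": 0, "az": 0, "fingers": 0}, {"dx": -23.3, "dy": -90.9, "dz": 2.9, "ax": 0, "ay": 0, "az": 0, "fingers": 0}, {"dx": -35, "dy": -136.4, "dz": 4.4, "ax": 0, "ay": 0, "az": 0, "fingers": 0}, {"dx": -46.7, "dy": -181.9, "dz": 5.8, "ax": 0, "ay": 0, "az": 0, "fingers": 0}, {"dx": -58.3, "dy": -227.4, "dz": 7.3, "ax": 0, "ay": 0, "az": -0.005, "fingers": 0}]}}

```text
time: 11.98
tcp_pos: [564.5, -379.1, 189.8]
orientation: [3.141, 0.001, 2.203]
ft_force: [0.4, 0.1, -0.3]
grip_width: 0.3
finger_force: 0.0
```

Call:
{"fn": "step_arm", "kwargs": {"deltas": [{"dx": 0, "dy": 0, "dz": 0, "ax": 0, "ay": 0, "az": 0, "fingers": 0}, {"dx": 0, "dy": 0, "dz": 17, "ax": 0, "ay": 0, "az": 0, "fingers": 0}, {"dx": 0, "dy": 0, "dz": 35, "ax": 0, "ay": 0, "az": 0, "fingers": 0}, {"dx": 0, "dy": 0, "dz": 52, "ax": 0, "ay": 0, "az": 0, "fingers": 0}, {"dx": 0, "dy": 0, "dz": 68, "ax": 0, "ay": 0, "az": 0, "fingers": 0}]}}

```text
time: 12.6
tcp_pos: [565.4, -376.8, 119.6]
orientation: [-3.141, -0.001, 2.204]
ft_force: [0.1, 0.1, 0.2]
grip_width: 0.4
finger_force: 0.0
```

Call:
{"fn": "step_arm", "kwargs": {"deltas": [{"dx": 10, "dy": 0, "dz": 0, "ax": 0, "ay": 0, "az": 0, "fingers": 0}, {"dx": 20, "dy": 0, "dz": 1, "ax": 0, "ay": 0, "az": 0, "fingers": 0}, {"dx": 30, "dy": 0, "dz": 2.6, "ax": 0, "ay": 0, "az": 0, "fingers": 0}, {"dx": 40, "dy": 0, "dz": 5, "ax": 0, "ay": 0, "az": 0, "fingers": 0}, {"dx": 50, "dy": 0, "dz": 8.7, "ax": 0, "ay": 0, "az": 0, "fingers": 0}]}}

```text
time: 13.22
tcp_pos: [535.7, -337.0, 113.2]
orientation: [3.141, 0.001, 2.203]
ft_force: [1.4, -1.2, 1.6]
grip_width: 0.4
finger_force: 0.9
```

```bash
python3 - <<'E'
from h import *
st()
E
```

```text
t 13.22 casing [-33.2   0.4 113.2] rot [-0.    -0.001 -0.   ] F [ 1.4 -1.2  1.6] w 0.4 ff 0.9
```

Call:
{"fn": "step_arm", "kwargs": {"deltas": [{"dx": 10, "dy": 0, "dz": 4.6, "ax": 0, "ay": 0, "az": 0, "fingers": 0}, {"dx": 20, "dy": 0, "dz": 10.7, "ax": 0, "ay": 0, "az": 0, "fingers": 0}, {"dx": 30, "dy": 0, "dz": 17.5, "ax": 0, "ay": 0, "az": 0, "fingers": 0}, {"dx": 40, "dy": 0, "dz": 26, "ax": 0, "ay": 0, "az": 0, "fingers": 0}, {"dx": 49, "dy": 0, "dz": 29, "ax": 0, "ay": 0, "az": 0, "fingers": 0}]}}

```text
time: 13.85
tcp_pos: [512.2, -304.4, 86.1]
orientation: [3.137, 0.017, 2.201]
ft_force: [17.1, -26.1, 3.2]
grip_width: 0.7
finger_force: 15.7
```

Call:
{"fn": "step_arm", "kwargs": {"deltas": [{"dx": 2, "dy": 0, "dz": 0, "ax": 0, "ay": 0, "az": 0, "fingers": 0}, {"dx": 3, "dy": 0, "dz": 0, "ax": 0, "ay": 0, "az": 0, "fingers": 0}]}}

```text
time: 14.1
tcp_pos: [512.2, -304.6, 86.5]
orientation: [3.135, 0.021, 2.199]
ft_force: [20.2, -23.4, -8.6]
grip_width: 0.6
finger_force: 15.3
```

```bash
python3 - <<'E'
from h import *
st()
E
```

```text
t 14.1 casing [-73.3   0.5  86.5] rot [-0.006 -0.021  0.003] F [ 20.2 -23.4  -8.6] w 0.6 ff 15.3
```

The bin is hard against its stop, at about 30 N on the fingers. I'll back off and look at the reels.

Call:
{"fn": "step_arm", "kwargs": {"deltas": [{"dx": -15, "dy": 0, "dz": -3, "ax": 0, "ay": 0, "az": 0, "fingers": 0}, {"dx": -18, "dy": 0, "dz": -50, "ax": 0, "ay": 0, "az": 0, "fingers": 0}, {"dx": -18, "dy": 0, "dz": -100, "ax": 0, "ay": 0, "az": 0, "fingers": 0.5}, {"dx": -18, "dy": 40, "dz": -130, "ax": 0, "ay": 0, "az": 0, "fingers": 0.5}, {"dx": -18, "dy": 90, "dz": -140, "ax": 0, "ay": 0, "az": 0, "fingers": 0.5}]}}

```text
time: 14.72
tcp_pos: [588.5, -257.1, 225.2]
orientation: [-3.141, 0.001, 2.2]
ft_force: [0.4, -0.2, -0.5]
grip_width: 27.6
finger_force: 0.0
```

Call:
{"fn": "step_arm", "kwargs": {"deltas": [{"dx": 0, "dy": 60, "dz": 0, "ax": 0, "ay": 0, "az": 0, "fingers": 0.5}, {"dx": 0, "dy": 120, "dz": 0, "ax": 0, "ay": 0, "az": 0, "fingers": 0.5}, {"dx": 0, "dy": 160, "dz": 0, "ax": 0, "ay": 0, "az": 0, "fingers": 0.5}, {"dx": 0, "dy": 160, "dz": 0, "ax": 0, "ay": 0, "az": 0, "fingers": 0.5}]}}

```text
time: 15.22
tcp_pos: [718.1, -156.9, 221.8]
orientation: [3.141, -0.004, 2.209]
ft_force: [-1.2, -0.5, -0.2]
grip_width: 44.3
finger_force: 0.0
```

```bash
python3 - <<'E'
from h import *
st();P={}
for c in("side","top"):
    p=P[c]=ctrl.grab_frame(c)
    for n in("reel_0","board","bin_floor","bin_pull"):
        for q in ctrl.pinpoint(n,p)[:3]: W=w(q["location"],p);print(c,n,round(q["score"],2),W.round(0),RC.inv().apply(W-O).round(0))
    C=cloud(p);L=RC.inv().apply(C.reshape(-1,3)-O).reshape(C.shape);K=p["range_z"]>0
    for m in ctrl.masks_of("reel_0",p)[:4]:
        q=L[m["mask"]&K];print(" mask",round(m["score"],2),len(q),np.percentile(q,[3,50,97],0).round().tolist())
a,b=P["side"]["img"][125:195,285:405],P["top"]["img"][130:240,345:445]
cv2.imwrite("pics/s3.png",np.vstack([cv2.resize(a,(480,280),interpolation=cv2.INTER_CUBIC),cv2.resize(b,(480,528),interpolation=cv2.INTER_CUBIC)])[:600])
E
```

```text
t 15.22 casing [-70.8 253.9 221.8] rot [-0.     0.004 -0.006] F [-1.2 -0.5 -0.2] w 44.3 ff 0.0
side reel_0 0.57 [ 635. -345.   55.] [32. 76. 55.]
side reel_0 0.56 [ 512. -433.   47.] [ 30. -76.  47.]
side board 0.86 [487. 146.  -0.] [-452.  246.   -0.]
side bin_floor 0.67 [ 574. -389.   50.] [32.  0. 50.]
side bin_pull 0.78 [ 502. -293.  100.] [-89.  -1. 100.]
 mask 0.57 52 [[-10.0, 63.0, 49.0], [3.0, 80.0, 81.0], [33.0, 91.0, 96.0]]
 mask 0.49 57 [[-10.0, -96.0, 48.0], [5.0, -73.0, 80.0], [32.0, -61.0, 97.0]]
 mask 0.39 56 [[-11.0, -9.0, 48.0], [5.0, 8.0, 79.0], [37.0, 19.0, 95.0]]
top reel_0 0.52 [ 506. -429.   49.] [ 24. -78.  49.]
top reel_0 0.42 [ 632. -343.   48.] [29. 75. 48.]
top reel_0 0.4 [ 573. -384.   45.] [27.  3. 45.]
top board 0.89 [483. 148.   0.] [-456.  245.    0.]
top bin_floor 0.7 [ 573. -390.   49.] [32. -1. 49.]
top bin_pull 0.69 [ 503. -291.   97.] [-90.   1.  97.]
top bin_pull 0.17 [ 415. -157.    7.] [-250.   10.    7.]
 mask 0.56 70 [[-12.0, -10.0, 71.0], [-2.0, 2.0, 82.0], [12.0, 14.0, 93.0]]
```

View pics/s3.png

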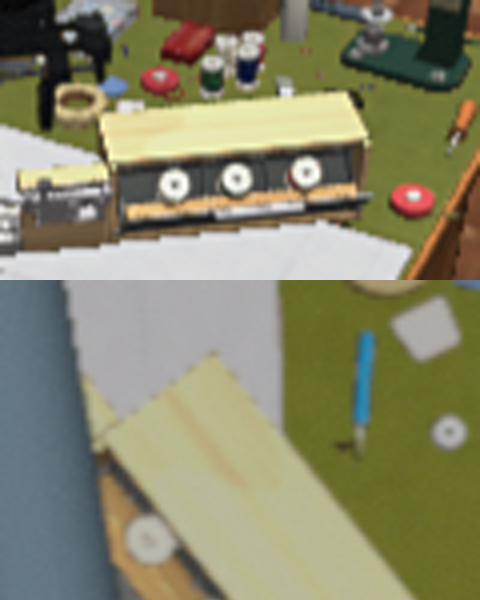

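Three reels are in place: in the side crop they show at (175,184), (237,179) and (306,172). Their lower ends are at casing (29, 76 / 4 / −76, 48), as predicted for the full tilt. I'll start with the +y reel.

```bash
cat >> h.py <<'E'
def rg(y,up,h=18): # casing pose of TCP on a reel's axis, h above its lower end, backed out by up
    return cw(29.3-(h+up)*np.sin(.75),y,48+(h+up)*np.cos(.75))
E
python3 - <<'E'
from h import *
st();T=tool(.65);y=76
plan([(cw(-70,y,190),T,.57),(rg(y,80),T,.57,3),(rg(y,0),T,.57,5)])
print(RC.inv().apply(rg(y,0)-O))
E
```

```text
t 15.82 casing [-66.8 249.9 223.8] rot [ 0. -0.  0.] F [-0.2 -0.3  0.4] w 44.4 ff 0.0
[{"dx":0.8,"dy":-43.5,"dz":8.5,"ax":-0.0,"ay":-0.162,"az":-0.0,"fingers":0.57},{"dx":1.6,"dy":-86.9,"dz":16.9,"ax":-0.0,"ay":-0.325,"az":-0.0,"fingers":0.57},{"dx":2.4,"dy":-130.4,"dz":25.4,"ax":-0.0,"ay":-0.487,"az":-0.0,"fingers":0.57},{"dx":3.2,"dy":-173.9,"dz":33.8,"ax":-0.0,"ay":-0.65,"az":-0.0,"fingers":0.57}]
[{"dx":5.6,"dy":0.0,"dz":25.2,"ax":0.0,"ay":0.0,"az":0.0,"fingers":0.57},{"dx":11.1,"dy":0.0,"dz":50.4,"ax":0.0,"ay":0.0,"az":0.0,"fingers":0.57},{"dx":16.7,"dy":0.0,"dz":75.6,"ax":0.0,"ay":0.0,"az":0.0,"fingers":0.57}]
[{"dx":-1.6,"dy":0.0,"dz":15.9,"ax":0.0,"ay":0.0,"az":0.0,"fingers":0.57},{"dx":-3.2,"dy":0.0,"dz":31.8,"ax":0.0,"ay":0.0,"az":0.0,"fingers":0.57},{"dx":-4.8,"dy":0.0,"dz":47.8,"ax":0.0,"ay":0.0,"az":0.0,"fingers":0.57},{"dx":-6.4,"dy":0.0,"dz":63.7,"ax":0.0,"ay":0.0,"az":0.0,"fingers":0.57},{"dx":-8.0,"dy":0.0,"dz":79.6,"ax":0.0,"ay":0.0,"az":0.0,"fingers":0.57}]
[17.03050232 76.         61.17039964]
```

Call:
{"fn": "step_arm", "kwargs": {"deltas": [{"dx": 0.8, "dy": -43.5, "dz": 8.5, "ax": 0, "ay": -0.162, "az": 0, "fingers": 0.57}, {"dx": 1.6, "dy": -86.9, "dz": 16.9, "ax": 0, "ay": -0.325, "az": 0, "fingers": 0.57}, {"dx": 2.4, "dy": -130.4, "dz": 25.4, "ax": 0, "ay": -0.487, "az": 0, "fingers": 0.57}, {"dx": 3.2, "dy": -173.9, "dz": 33.8, "ax": 0, "ay": -0.65, "az": 0, "fingers": 0.57}, {"dx": 3.2, "dy": -173.9, "dz": 33.8, "ax": 0, "ay": -0.65, "az": 0, "fingers": 0.57}]}}

```text
time: 16.45
tcp_pos: [573.3, -262.3, 189.6]
orientation: [-3.141, 0.651, 2.204]
ft_force: [0.3, 0.4, 1.0]
grip_width: 50.0
finger_force: 0.0
```

Call:
{"fn": "step_arm", "kwargs": {"deltas": [{"dx": 5.6, "dy": 0, "dz": 25.2, "ax": 0, "ay": 0, "az": 0, "fingers": 0.57}, {"dx": 11.1, "dy": 0, "dz": 50.4, "ax": 0, "ay": 0, "az": 0, "fingers": 0.57}, {"dx": 16.7, "dy": 0, "dz": 75.6, "ax": 0, "ay": 0, "az": 0, "fingers": 0.57}, {"dx": 16.7, "dy": 0, "dz": 75.6, "ax": 0, "ay": 0, "az": 0, "fingers": 0.57}]}}

```text
time: 16.95
tcp_pos: [593.6, -288.7, 118.2]
orientation: [-3.139, 0.648, 2.204]
ft_force: [0.6, 0.6, 0.6]
grip_width: 49.9
finger_force: 0.0
```

```bash
python3 - <<'E'
from h import *
st();T=tool(.65);y=76
print(ctrl.get_obs()["qpos"].round(2))
plan([(rg(y,0),T,.57,5)])
p=ctrl.grab_frame("side");cv2.imwrite("pics/s4.png",cv2.resize(p["img"][100:200,260:400],None,fx=5,fy=5,interpolation=cv2.INTER_CUBIC))
E
```

```text
t 16.95 casing [-37.9  75.7 118.2] rot [ 0.002 -0.648 -0.001] F [0.6 0.6 0.6] w 49.9 ff 0.0
[ 0.22  0.58 -0.05  2.06  1.57  0.46 -0.64]
[{"dx":-1.9,"dy":0.1,"dz":15.7,"ax":-0.0,"ay":-0.0,"az":0.0,"fingers":0.57},{"dx":-3.7,"dy":0.2,"dz":31.5,"ax":-0.001,"ay":-0.001,"az":0.0,"fingers":0.57},{"dx":-5.6,"dy":0.3,"dz":47.2,"ax":-0.001,"ay":-0.001,"az":0.001,"fingers":0.57},{"dx":-7.5,"dy":0.4,"dz":62.9,"ax":-0.001,"ay":-0.001,"az":0.001,"fingers":0.57},{"dx":-9.4,"dy":0.5,"dz":78.7,"ax":-0.001,"ay":-0.002,"az":0.001,"fingers":0.57}]
```

View pics/s4.png

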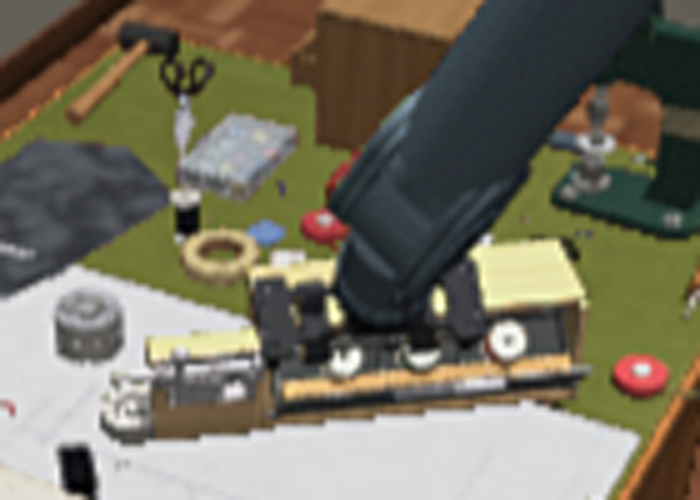

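The fingers, at (315,345) and about (380,345), straddle the left reel at (345,362). The body clears the roof and the bar, so I'll descend and grip.

Call:
{"fn": "step_arm", "kwargs": {"deltas": [{"dx": -1.9, "dy": 0, "dz": 15.7, "ax": 0, "ay": 0, "az": 0, "fingers": 0.57}, {"dx": -3.7, "dy": 0.2, "dz": 31.5, "ax": 0, "ay": 0, "az": 0, "fingers": 0.57}, {"dx": -5.6, "dy": 0.3, "dz": 47, "ax": 0, "ay": 0, "az": 0, "fingers": 0.57}, {"dx": -7.5, "dy": 0.3, "dz": 63, "ax": 0, "ay": 0, "az": 0, "fingers": 0.57}, {"dx": -9.2, "dy": 0.3, "dz": 78.5, "ax": 0, "ay": 0, "az": 0, "fingers": 0.57}]}}

```text
time: 17.62
tcp_pos: [627.3, -333.4, 61.7]
orientation: [-3.141, 0.65, 2.203]
ft_force: [0.3, 0.5, 0.0]
grip_width: 50.1
finger_force: 0.0
```

Call:
{"fn": "step_arm", "kwargs": {"deltas": [{"dx": 0, "dy": 0, "dz": 0, "ax": 0, "ay": 0, "az": 0, "fingers": 0.1}, {"dx": 0, "dy": 0, "dz": 0, "ax": 0, "ay": 0, "az": 0, "fingers": 0.1}, {"dx": 0, "dy": 0, "dz": 0, "ax": 0, "ay": 0, "az": 0, "fingers": 0.1}]}}

```text
time: 18.0
tcp_pos: [627.1, -332.2, 63.1]
orientation: [3.141, 0.65, 2.203]
ft_force: [0.1, -0.2, -0.7]
grip_width: 32.5
finger_force: 30.0
```

```bash
python3 - <<'E'
from h import *
st();T=tool(.65);y=76
plan([(rg(y,90),T,.1,5),(cw(-80,y,210),tool(),.1,5),([485,218,180],tool(),.1)])
E
```

```text
t 18.0 casing [16.9 77.  63.1] rot [-0.001 -0.65  -0.001] F [ 0.1 -0.2 -0.7] w 32.5 ff 30.0
[{"dx":2.0,"dy":-0.2,"dz":-17.6,"ax":0.0,"ay":0.0,"az":0.0,"fingers":0.1},{"dx":4.0,"dy":-0.4,"dz":-35.2,"ax":0.0,"ay":0.0,"az":0.0,"fingers":0.1},{"dx":6.0,"dy":-0.6,"dz":-52.8,"ax":0.0,"ay":0.0,"az":0.0,"fingers":0.1},{"dx":8.0,"dy":-0.7,"dz":-70.4,"ax":0.001,"ay":0.0,"az":0.0,"fingers":0.1},{"dx":10.0,"dy":-0.9,"dz":-88.0,"ax":0.001,"ay":0.0,"az":0.0,"fingers":0.1}]
[{"dx":-4.4,"dy":0.0,"dz":-17.5,"ax":0.0,"ay":0.13,"az":0.0,"fingers":0.1},{"dx":-8.7,"dy":0.0,"dz":-35.1,"ax":0.0,"ay":0.26,"az":0.0,"fingers":0.1},{"dx":-13.1,"dy":0.0,"dz":-52.6,"ax":0.0,"ay":0.39,"az":0.0,"fingers":0.1},{"dx":-17.4,"dy":0.0,"dz":-70.1,"ax":0.0,"ay":0.52,"az":0.0,"fingers":0.1},{"dx":-21.8,"dy":0.0,"dz":-87.7,"ax":0.0,"ay":0.65,"az":0.0,"fingers":0.1}]
[{"dx":47.9,"dy":23.5,"dz":3.3,"ax":0.0,"ay":0.0,"az":0.0,"fingers":0.1},{"dx":95.8,"dy":46.9,"dz":6.7,"ax":0.0,"ay":0.0,"az":0.0,"fingers":0.1},{"dx":143.7,"dy":70.4,"dz":10.0,"ax":0.0,"ay":0.0,"az":0.0,"fingers":0.1},{"dx":191.6,"dy":93.9,"dz":13.3,"ax":0.0,"ay":0.0,"az":0.0,"fingers":0.1},{"dx":239.4,"dy":117.4,"dz":16.7,"ax":0.0,"ay":0.0,"az":0.0,"fingers":0.1}]
[{"dx":47.9,"dy":23.5,"dz":3.3,"ax":0.0,"ay":0.0,"az":0.0,"fingers":0.1},{"dx":95.8,"dy":46.9,"dz":6.7,"ax":0.0,"ay":0.0,"az":0.0,"fingers":0.1},{"dx":143.7,"dy":70.4,"dz":10.0,"ax":0.0,"ay":0.0,"az":0.0,"fingers":0.1},{"dx":191.6,"dy":93.9,"dz":13.3,"ax":0.0,"ay":0.0,"az":0.0,"fingers":0.1}]
```

Call:
{"fn": "step_arm", "kwargs": {"deltas": [{"dx": 2, "dy": -0.2, "dz": -17.6, "ax": 0, "ay": 0, "az": 0, "fingers": 0.1}, {"dx": 4, "dy": -0.4, "dz": -35, "ax": 0, "ay": 0, "az": 0, "fingers": 0.1}, {"dx": 6, "dy": -0.6, "dz": -53, "ax": 0, "ay": 0, "az": 0, "fingers": 0.1}, {"dx": 8, "dy": -0.7, "dz": -70, "ax": 0, "ay": 0, "az": 0, "fingers": 0.1}, {"dx": 10, "dy": -0.9, "dz": -88, "ax": 0, "ay": 0, "az": 0, "fingers": 0.1}]}}

```text
time: 18.62
tcp_pos: [589.6, -282.5, 128.1]
orientation: [3.141, 0.65, 2.203]
ft_force: [-1.1, -1.0, -1.2]
grip_width: 32.6
finger_force: 30.0
```

Call:
{"fn": "step_arm", "kwargs": {"deltas": [{"dx": -4.4, "dy": 0, "dz": -17.5, "ax": 0, "ay": 0.15, "az": 0, "fingers": 0.1}, {"dx": -8.7, "dy": 0, "dz": -35, "ax": 0, "ay": 0.3, "az": 0, "fingers": 0.1}, {"dx": -13, "dy": 0, "dz": -52.6, "ax": 0, "ay": 0.45, "az": 0, "fingers": 0.1}, {"dx": -17.4, "dy": 0, "dz": -70, "ax": 0, "ay": 0.6, "az": 0, "fingers": 0.1}, {"dx": -21.8, "dy": 0, "dz": -87.7, "ax": 0, "ay": 0.75, "az": 0, "fingers": 0.1}]}}

```text
time: 19.25
tcp_pos: [568.8, -251.5, 212.7]
orientation: [-3.133, 0.063, 2.201]
ft_force: [0.3, -1.0, -1.4]
grip_width: 32.1
finger_force: 30.0
```

```bash
python3 - <<'E'
from h import *
st();T=tool(-.1)
P=survey(["board"],1)
plan([([485,218,150],T,.1)])
E
```

```text
t 19.25 casing [-82.6  77.6 212.7] rot [ 0.009 -0.063  0.002] F [ 0.3 -1.  -1.4] w 32.1 ff 30.0
side board 0.78 [486. 146.   1.]
top board 0.63 [486. 148.   1.]
[{"dx":48.4,"dy":23.2,"dz":3.0,"ax":-0.001,"ay":0.019,"az":-0.001,"fingers":0.1},{"dx":96.9,"dy":46.4,"dz":5.9,"ax":-0.003,"ay":0.038,"az":-0.002,"fingers":0.1},{"dx":145.3,"dy":69.6,"dz":8.9,"ax":-0.004,"ay":0.057,"az":-0.003,"fingers":0.1},{"dx":193.8,"dy":92.8,"dz":11.9,"ax":-0.005,"ay":0.076,"az":-0.004,"fingers":0.1},{"dx":242.2,"dy":116.0,"dz":14.9,"ax":-0.007,"ay":0.095,"az":-0.005,"fingers":0.1}]
[{"dx":47.8,"dy":23.4,"dz":7.7,"ax":-0.001,"ay":0.019,"az":-0.001,"fingers":0.1},{"dx":95.6,"dy":46.8,"dz":15.4,"ax":-0.003,"ay":0.038,"az":-0.002,"fingers":0.1},{"dx":143.5,"dy":70.2,"dz":23.1,"ax":-0.004,"ay":0.057,"az":-0.003,"fingers":0.1},{"dx":191.3,"dy":93.6,"dz":30.8,"ax":-0.005,"ay":0.076,"az":-0.004,"fingers":0.1}]
```

Call:
{"fn": "step_arm", "kwargs": {"deltas": [{"dx": 48.4, "dy": 23.2, "dz": 3, "ax": 0, "ay": 0.02, "az": 0, "fingers": 0.1}, {"dx": 97, "dy": 46.4, "dz": 6, "ax": 0, "ay": 0.04, "az": 0, "fingers": 0.1}, {"dx": 145.3, "dy": 69.6, "dz": 9, "ax": 0, "ay": 0.06, "az": 0, "fingers": 0.1}, {"dx": 193.8, "dy": 92.8, "dz": 12, "ax": 0, "ay": 0.08, "az": 0, "fingers": 0.1}, {"dx": 242.2, "dy": 116, "dz": 15, "ax": 0, "ay": 0.095, "az": 0, "fingers": 0.1}]}}

```text
time: 20.08
tcp_pos: [519.7, 10.4, 175.6]
orientation: [-3.127, -0.026, 2.197]
ft_force: [0.2, 0.5, -0.6]
grip_width: 32.5
finger_force: 30.0
```

Call:
{"fn": "step_arm", "kwargs": {"deltas": [{"dx": 48, "dy": 23.4, "dz": 7.7, "ax": 0, "ay": 0, "az": 0, "fingers": 0.1}, {"dx": 96, "dy": 46.8, "dz": 15.4, "ax": 0, "ay": 0, "az": 0, "fingers": 0.1}, {"dx": 143.5, "dy": 70.2, "dz": 23, "ax": 0, "ay": 0, "az": 0, "fingers": 0.1}, {"dx": 191, "dy": 93.6, "dz": 31, "ax": 0, "ay": 0, "az": 0, "fingers": 0.1}, {"dx": 191, "dy": 93.6, "dz": 31, "ax": 0, "ay": 0, "az": 0, "fingers": 0.1}]}}

```text
time: 20.7
tcp_pos: [481.5, 223.4, 148.8]
orientation: [-3.129, -0.028, 2.206]
ft_force: [-0.7, 0.4, -0.9]
grip_width: 32.1
finger_force: 30.0
```

```bash
python3 - <<'E'
from h import *
st();T=tool(-.1);print(ctrl.get_obs()["tcp_pos"],ctrl.get_obs()["orientation"])
plan([([485,218,45],T,.1)])
p=ctrl.grab_frame("side");cv2.imwrite("pics/s5.png",cv2.resize(p["img"][180:340,220:380],None,fx=3.7,fy=3.7,interpolation=cv2.INTER_CUBIC))
E
```

```text
t 20.7 casing [-517.4  287.6  148.8] rot [ 0.013  0.028 -0.003] F [-0.7  0.4 -0.9] w 32.1 ff 30.0
[481.45768937 223.36845787 148.78063112] [-3.12896535 -0.02782397  2.20558062]
[{"dx":-4.7,"dy":0.5,"dz":51.8,"ax":-0.006,"ay":0.036,"az":0.001,"fingers":0.1},{"dx":-9.3,"dy":1.0,"dz":103.6,"ax":-0.013,"ay":0.072,"az":0.003,"fingers":0.1}]
```

View pics/s5.png

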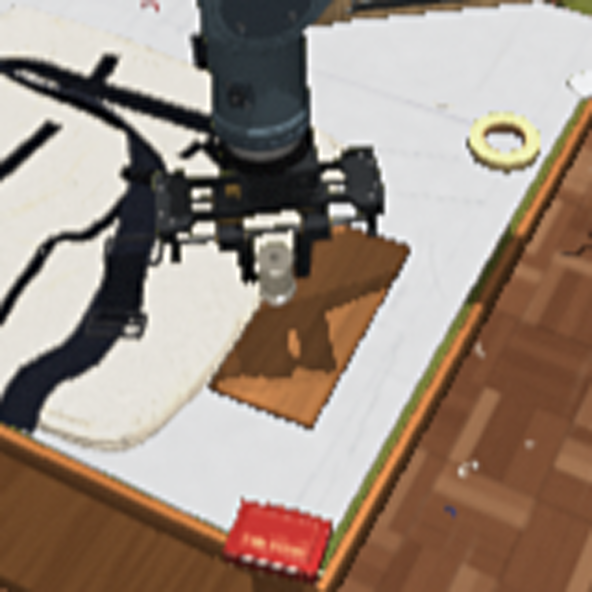

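The reel is held between the fingers at (275,275), close to vertical and above the board. Lowering it now.

Call:
{"fn": "step_arm", "kwargs": {"deltas": [{"dx": -4.7, "dy": 0.5, "dz": 45, "ax": 0, "ay": 0.036, "az": 0, "fingers": 0.1}, {"dx": -9, "dy": 1, "dz": 90, "ax": 0, "ay": 0.072, "az": 0, "fingers": 0.1}, {"dx": -9.3, "dy": 1, "dz": 104, "ax": -0.01, "ay": 0.072, "az": 0, "fingers": 0.1}, {"dx": -9.3, "dy": 1, "dz": 112, "ax": -0.01, "ay": 0.072, "az": 0, "fingers": 0.1}, {"dx": -9.3, "dy": 1, "dz": 115, "ax": -0.01, "ay": 0.072, "az": 0, "fingers": 0.1}]}}

```text
time: 21.38
tcp_pos: [488.9, 212.1, 34.5]
orientation: [-3.139, -0.098, 2.194]
ft_force: [0.9, 0.0, -0.3]
grip_width: 32.3
finger_force: 30.0
```

```bash
python3 - <<'E'
from h import *
st();print(ctrl.get_obs()["tcp_pos"],ctrl.get_obs()["orientation"])
E
```

```text
t 21.38 casing [-504.   286.9   34.5] rot [0.002 0.098 0.008] F [ 0.9  0.  -0.3] w 32.3 ff 30.0
[488.86383386 212.13488226  34.4962359 ] [-3.13901567 -0.09777222  2.19423157]
```

Call:
{"fn": "step_arm", "kwargs": {"deltas": [{"dx": 0, "dy": 0, "dz": 1.5, "ax": 0, "ay": 0, "az": 0, "fingers": 0.1}, {"dx": 0, "dy": 0, "dz": 3, "ax": 0, "ay": 0, "az": 0, "fingers": 0.1}, {"dx": 0, "dy": 0, "dz": 4, "ax": 0, "ay": 0, "az": 0, "fingers": 0.1}]}}

```text
time: 21.75
tcp_pos: [489.1, 213.2, 30.9]
orientation: [-3.14, -0.098, 2.194]
ft_force: [-0.6, -0.6, -0.3]
grip_width: 32.4
finger_force: 30.0
```

```bash
python3 - <<'E'
from h import *
st();print(ctrl.get_obs()["tcp_pos"])
E
```

```text
t 21.75 casing [-504.6  287.7   30.9] rot [0.001 0.098 0.008] F [-0.6 -0.6 -0.3] w 32.4 ff 30.0
[489.13511864 213.15605001  30.85773413]
```

Call:
{"fn": "step_arm", "kwargs": {"deltas": [{"dx": 0, "dy": 0, "dz": 1, "ax": 0, "ay": 0, "az": 0, "fingers": 0.1}, {"dx": 0, "dy": 0, "dz": 2, "ax": 0, "ay": 0, "az": 0, "fingers": 0.1}]}}

```text
time: 22.0
tcp_pos: [489.2, 213.1, 30.5]
orientation: [-3.139, -0.097, 2.194]
ft_force: [-6.1, -6.2, 32.0]
grip_width: 32.4
finger_force: 30.0
```

Call:
{"fn": "step_arm", "kwargs": {"deltas": [{"dx": 0, "dy": 0, "dz": 1, "ax": 0, "ay": 0, "az": 0, "fingers": 0.1}, {"dx": 0, "dy": 0, "dz": 2, "ax": 0, "ay": 0, "az": 0, "fingers": 0.1}]}}

```text
time: 22.25
tcp_pos: [489.6, 213.4, 29.4]
orientation: [-3.14, -0.097, 2.194]
ft_force: [-5.7, -5.7, 33.7]
grip_width: 32.3
finger_force: 30.0
```

Call:
{"fn": "step_arm", "kwargs": {"deltas": [{"dx": 0, "dy": 0, "dz": -3, "ax": 0, "ay": 0, "az": 0, "fingers": 0.1}, {"dx": 0, "dy": 0, "dz": -3, "ax": 0, "ay": 0, "az": 0, "fingers": 0.57}, {"dx": 0, "dy": 0, "dz": -3, "ax": 0, "ay": 0, "az": 0, "fingers": 0.57}, {"dx": 0, "dy": 0, "dz": -3, "ax": 0, "ay": 0, "az": 0, "fingers": 0.57}]}}

```text
time: 22.75
tcp_pos: [488.6, 213.0, 29.2]
orientation: [-3.139, -0.099, 2.194]
ft_force: [0.0, 0.5, -0.1]
grip_width: 50.2
finger_force: 0.0
```

Call:
{"fn": "step_arm", "kwargs": {"deltas": [{"dx": 0, "dy": 0, "dz": -20, "ax": 0, "ay": 0, "az": 0, "fingers": 0.57}, {"dx": 0, "dy": 0, "dz": -50, "ax": 0, "ay": 0, "az": 0, "fingers": 0.57}, {"dx": 0, "dy": 0, "dz": -100, "ax": 0, "ay": 0, "az": 0, "fingers": 0.57}, {"dx": 0, "dy": 0, "dz": -150, "ax": 0, "ay": 0, "az": 0, "fingers": 0.57}, {"dx": 0, "dy": 0, "dz": -150, "ax": 0, "ay": 0, "az": 0, "fingers": 0.57}]}}

```text
time: 23.38
tcp_pos: [500.5, 202.1, 183.6]
orientation: [3.136, -0.096, 2.194]
ft_force: [0.6, 0.3, -1.1]
grip_width: 50.2
finger_force: 0.0
```

```bash
cat >> h.py <<'E'
def board():
    p=ctrl.grab_frame("side")
    for n in("board","reel_0"):
        for q in ctrl.pinpoint(n,p)[:5]: print(n,round(q["score"],2),w(q["location"],p).round())
    C=cloud(p);k=(p["range_z"]>0)&(C[...,2]>22)&(C[...,2]<75)&(abs(C[...,0]-487)<90)&(abs(C[...,1]-147)<150)
    n,lab=cv2.connectedComponents(k.astype(np.uint8))
    for i in range(1,n):
        if (lab==i).sum()>15: q=C[lab==i];print(" blob",len(q),np.percentile(q,[3,50,97],0).round().tolist())
E
python3 - <<'E'
from h import *
st();board()
y=3;T=tool(.65)
plan([(cw(-80,y,210),T,.57),(rg(y,80),T,.57,3),(rg(y,-1.5),T,.57,5)])
E
```

```text
t 23.38 casing [-489.   290.3  183.6] rot [-0.006  0.096  0.009] F [ 0.6  0.3 -1.1] w 50.2 ff 0.0
board 0.89 [484. 147.  -1.]
reel_0 0.59 [487. 210.  16.]
reel_0 0.54 [ 575. -384.   55.]
reel_0 0.37 [ 511. -433.   51.]
 blob 345 [[552.0, 60.0, 22.0], [565.0, 194.0, 27.0], [576.0, 291.0, 31.0]]
 blob 108 [[475.0, 200.0, 27.0], [486.0, 218.0, 58.0], [502.0, 227.0, 62.0]]
[{"dx":-40.7,"dy":-28.1,"dz":-7.1,"ax":-0.001,"ay":-0.075,"az":-0.001,"fingers":0.57},{"dx":-81.5,"dy":-56.1,"dz":-14.2,"ax":-0.001,"ay":-0.15,"az":-0.001,"fingers":0.57},{"dx":-122.2,"dy":-84.2,"dz":-21.3,"ax":-0.002,"ay":-0.225,"az":-0.002,"fingers":0.57},{"dx":-162.9,"dy":-112.3,"dz":-28.4,"ax":-0.002,"ay":-0.299,"az":-0.003,"fingers":0.57},{"dx":-203.6,"dy":-140.4,"dz":-35.5,"ax":-0.003,"ay":-0.374,"az":-0.004,"fingers":0.57}]
[{"dx":-40.4,"dy":-28.2,"dz":8.2,"ax":-0.001,"ay":-0.075,"az":-0.001,"fingers":0.57},{"dx":-80.8,"dy":-56.4,"dz":16.4,"ax":-0.001,"ay":-0.15,"az":-0.001,"fingers":0.57},{"dx":-121.2,"dy":-84.7,"dz":24.6,"ax":-0.002,"ay":-0.225,"az":-0.002,"fingers":0.57},{"dx":-161.7,"dy":-112.9,"dz":32.8,"ax":-0.002,"ay":-0.299,"az":-0.003,"fingers":0.57},{"dx":-202.1,"dy":-141.1,"dz":41.0,"ax":-0.003,"ay":-0.374,"az":-0.004,"fingers":0.57}]
[{"dx":6.9,"dy":-0.0,"dz":32.5,"ax":0.0,"ay":0.0,"az":0.0,"fingers":0.57},{"dx":13.9,"dy":-0.0,"dz":65.1,"ax":0.0,"ay":0.0,"az":0.0,"fingers":0.57},{"dx":20.8,"dy":-0.0,"dz":97.6,"ax":0.0,"ay":0.0,"az":0.0,"fingers":0.57}]
[{"dx":-1.6,"dy":-0.0,"dz":16.2,"ax":0.0,"ay":0.0,"az":0.0,"fingers":0.57},{"dx":-3.3,"dy":-0.0,"dz":32.4,"ax":0.0,"ay":0.0,"az":0.0,"fingers":0.57},{"dx":-4.9,"dy":-0.0,"dz":48.7,"ax":0.0,"ay":0.0,"az":0.0,"fingers":0.57},{"dx":-6.5,"dy":-0.0,"dz":64.9,"ax":0.0,"ay":0.0,"az":0.0,"fingers":0.57},{"dx":-8.1,"dy":-0.0,"dz":81.1,"ax":0.0,"ay":0.0,"az":0.0,"fingers":0.57}]
```

Call:
{"fn": "step_arm", "kwargs": {"deltas": [{"dx": -40.7, "dy": -28, "dz": -7, "ax": 0, "ay": -0.075, "az": 0, "fingers": 0.57}, {"dx": -81.5, "dy": -56, "dz": -14, "ax": 0, "ay": -0.15, "az": 0, "fingers": 0.57}, {"dx": -122, "dy": -84, "dz": -21, "ax": 0, "ay": -0.225, "az": 0, "fingers": 0.57}, {"dx": -163, "dy": -112, "dz": -28.4, "ax": 0, "ay": -0.3, "az": 0, "fingers": 0.57}, {"dx": -203.6, "dy": -140.4, "dz": -35.5, "ax": 0, "ay": -0.374, "az": 0, "fingers": 0.57}]}}

```text
time: 24.15
tcp_pos: [503.1, -49.5, 193.4]
orientation: [-3.137, 0.276, 2.196]
ft_force: [1.0, -0.8, -0.2]
grip_width: 50.2
finger_force: 0.0
```

Call:
{"fn": "step_arm", "kwargs": {"deltas": [{"dx": -40.4, "dy": -28.2, "dz": 8.2, "ax": 0, "ay": -0.075, "az": 0, "fingers": 0.57}, {"dx": -80.8, "dy": -56.4, "dz": 16.4, "ax": 0, "ay": -0.15, "az": 0, "fingers": 0.57}, {"dx": -121.2, "dy": -84.7, "dz": 24.6, "ax": 0, "ay": -0.225, "az": 0, "fingers": 0.57}, {"dx": -161.7, "dy": -112.9, "dz": 32.8, "ax": 0, "ay": -0.3, "az": 0, "fingers": 0.57}, {"dx": -202, "dy": -141, "dz": 41, "ax": 0, "ay": -0.374, "az": 0, "fingers": 0.57}]}}

```text
time: 24.78
tcp_pos: [508.7, -298.1, 209.0]
orientation: [-3.137, 0.649, 2.198]
ft_force: [1.9, -0.2, 0.3]
grip_width: 50.3
finger_force: 0.0
```

Call:
{"fn": "step_arm", "kwargs": {"deltas": [{"dx": 0, "dy": 0, "dz": 0, "ax": 0, "ay": 0, "az": 0, "fingers": 0.57}, {"dx": 0, "dy": 0, "dz": 0, "ax": 0, "ay": 0, "az": 0, "fingers": 0.57}]}}

```text
time: 25.02
tcp_pos: [509.5, -295.9, 209.1]
orientation: [-3.138, 0.647, 2.197]
ft_force: [0.9, -0.3, -0.3]
grip_width: 50.4
finger_force: 0.0
```

```bash
python3 - <<'E'
from h import *
st()
y=3;T=tool(.65)
plan([(rg(y,60),T,.57,4),(rg(y,-1.5),T,.57,4)])
E
```

```text
t 25.02 casing [-81.8   3.5 209.1] rot [ 0.005 -0.647  0.006] F [ 0.9 -0.3 -0.3] w 50.4 ff 0.0
[{"dx":4.1,"dy":0.0,"dz":29.5,"ax":-0.002,"ay":-0.001,"az":-0.001,"fingers":0.57},{"dx":8.3,"dy":0.1,"dz":59.0,"ax":-0.003,"ay":-0.002,"az":-0.002,"fingers":0.57},{"dx":12.4,"dy":0.1,"dz":88.5,"ax":-0.005,"ay":-0.002,"az":-0.003,"fingers":0.57},{"dx":16.5,"dy":0.2,"dz":118.0,"ax":-0.006,"ay":-0.003,"az":-0.004,"fingers":0.57}]
[{"dx":-1.5,"dy":-0.0,"dz":15.3,"ax":0.0,"ay":0.0,"az":0.0,"fingers":0.57},{"dx":-3.1,"dy":-0.0,"dz":30.6,"ax":0.0,"ay":0.0,"az":0.0,"fingers":0.57},{"dx":-4.6,"dy":-0.0,"dz":45.9,"ax":0.0,"ay":0.0,"az":0.0,"fingers":0.57},{"dx":-6.1,"dy":-0.0,"dz":61.2,"ax":0.0,"ay":0.0,"az":0.0,"fingers":0.57}]
```

Call:
{"fn": "step_arm", "kwargs": {"deltas": [{"dx": 4.1, "dy": 0, "dz": 29.5, "ax": 0, "ay": 0, "az": 0, "fingers": 0.57}, {"dx": 8.3, "dy": 0, "dz": 59, "ax": 0, "ay": 0, "az": 0, "fingers": 0.57}, {"dx": 12.4, "dy": 0, "dz": 88.5, "ax": -0.006, "ay": 0, "az": -0.004, "fingers": 0.57}, {"dx": 16.5, "dy": 0, "dz": 118, "ax": -0.006, "ay": -0.003, "az": -0.004, "fingers": 0.57}, {"dx": 16.5, "dy": 0, "dz": 118, "ax": -0.006, "ay": -0.003, "az": -0.004, "fingers": 0.57}]}}

```text
time: 25.65
tcp_pos: [543.2, -343.2, 104.1]
orientation: [-3.14, 0.649, 2.203]
ft_force: [0.3, 0.7, -0.1]
grip_width: 50.4
finger_force: 0.0
```

Call:
{"fn": "step_arm", "kwargs": {"deltas": [{"dx": -1.5, "dy": 0, "dz": 15.3, "ax": 0, "ay": 0, "az": 0, "fingers": 0.57}, {"dx": -3.1, "dy": 0, "dz": 30.6, "ax": 0, "ay": 0, "az": 0, "fingers": 0.57}, {"dx": -4.6, "dy": 0, "dz": 46, "ax": 0, "ay": 0, "az": 0, "fingers": 0.57}, {"dx": -6.1, "dy": 0, "dz": 61, "ax": 0, "ay": 0, "az": 0, "fingers": 0.57}, {"dx": -6.1, "dy": 0, "dz": 61, "ax": 0, "ay": 0, "az": 0, "fingers": 0.57}]}}

```text
time: 26.28
tcp_pos: [567.9, -379.0, 60.5]
orientation: [-3.141, 0.652, 2.2]
ft_force: [-0.6, 0.2, -0.7]
grip_width: 50.1
finger_force: 0.0
```

Call:
{"fn": "step_arm", "kwargs": {"deltas": [{"dx": 0, "dy": 0, "dz": 0, "ax": 0, "ay": 0, "az": 0, "fingers": 0.1}, {"dx": 0, "dy": 0, "dz": 0, "ax": 0, "ay": 0, "az": 0, "fingers": 0.1}, {"dx": 0, "dy": 0, "dz": 0, "ax": 0, "ay": 0, "az": 0, "fingers": 0.1}, {"dx": 0, "dy": 0, "dz": 0, "ax": 0, "ay": 0, "az": 0, "fingers": 0.1}]}}

```text
time: 26.78
tcp_pos: [568.3, -378.2, 61.8]
orientation: [3.141, 0.653, 2.201]
ft_force: [-0.7, 1.6, 2.7]
grip_width: 33.0
finger_force: 30.0
```

```bash
python3 - <<'E'
from h import *
st()
E
```

```text
t 26.77 casing [19.3  2.4 61.8] rot [ 0.    -0.653  0.001] F [-0.7  1.6  2.7] w 33.0 ff 30.0
```

Gripped. Lifting and turning to vertical.

Call:
{"fn": "step_arm", "kwargs": {"deltas": [{"dx": 2, "dy": 0, "dz": -17.6, "ax": 0, "ay": 0, "az": 0, "fingers": 0.1}, {"dx": 4, "dy": 0, "dz": -35, "ax": 0, "ay": 0, "az": 0, "fingers": 0.1}, {"dx": 6, "dy": 0, "dz": -53, "ax": 0, "ay": 0, "az": 0, "fingers": 0.1}, {"dx": 8, "dy": 0, "dz": -70, "ax": 0, "ay": 0, "az": 0, "fingers": 0.1}, {"dx": 10, "dy": 0, "dz": -88, "ax": 0, "ay": 0, "az": 0, "fingers": 0.1}]}}

```text
time: 27.4
tcp_pos: [531.3, -327.4, 126.3]
orientation: [3.141, 0.652, 2.201]
ft_force: [1.0, -0.2, 0.6]
grip_width: 32.3
finger_force: 30.0
```

Call:
{"fn": "step_arm", "kwargs": {"deltas": [{"dx": -4.4, "dy": 0, "dz": -17.5, "ax": 0, "ay": 0.14, "az": 0, "fingers": 0.1}, {"dx": -8.7, "dy": 0, "dz": -35, "ax": 0, "ay": 0.28, "az": 0, "fingers": 0.1}, {"dx": -13, "dy": 0, "dz": -52.6, "ax": 0, "ay": 0.42, "az": 0, "fingers": 0.1}, {"dx": -17.4, "dy": 0, "dz": -70, "ax": 0, "ay": 0.56, "az": 0, "fingers": 0.1}, {"dx": -21.8, "dy": 0, "dz": -87.7, "ax": 0, "ay": 0.7, "az": 0, "fingers": 0.1}]}}

```text
time: 28.02
tcp_pos: [509.4, -302.8, 203.1]
orientation: [-3.098, 0.232, 2.185]
ft_force: [0.2, -2.2, -1.0]
grip_width: 32.7
finger_force: 30.0
```

```bash
python3 - <<'E'
from h import *
board();st();T=tool(-.1)
plan([([486,142,110],T,.1)])
E
```

```text
board 0.89 [482. 146.  -0.]
reel_0 0.66 [ 507. -306.  192.]
reel_0 0.54 [486. 212.  14.]
reel_0 0.41 [ 512. -434.   50.]
 blob 335 [[554.0, 42.0, 22.0], [566.0, 191.0, 26.0], [577.0, 290.0, 32.0]]
 blob 108 [[475.0, 199.0, 26.0], [486.0, 217.0, 57.0], [502.0, 227.0, 63.0]]
t 28.18 casing [-71.8  -1.1 204.9] rot [ 0.044 -0.242  0.028] F [-0.2 -0.9 -1.1] w 32.5 ff 30.0
[{"dx":43.8,"dy":26.1,"dz":-1.1,"ax":-0.005,"ay":0.038,"az":-0.003,"fingers":0.1},{"dx":87.7,"dy":52.2,"dz":-2.2,"ax":-0.009,"ay":0.076,"az":-0.007,"fingers":0.1},{"dx":131.5,"dy":78.3,"dz":-3.2,"ax":-0.014,"ay":0.114,"az":-0.01,"fingers":0.1},{"dx":175.3,"dy":104.5,"dz":-4.3,"ax":-0.019,"ay":0.152,"az":-0.014,"fingers":0.1},{"dx":219.2,"dy":130.6,"dz":-5.4,"ax":-0.024,"ay":0.19,"az":-0.017,"fingers":0.1}]
[{"dx":42.7,"dy":26.8,"dz":7.8,"ax":-0.005,"ay":0.038,"az":-0.003,"fingers":0.1},{"dx":85.5,"dy":53.6,"dz":15.6,"ax":-0.009,"ay":0.076,"az":-0.007,"fingers":0.1},{"dx":128.2,"dy":80.3,"dz":23.4,"ax":-0.014,"ay":0.114,"az":-0.01,"fingers":0.1},{"dx":171.0,"dy":107.1,"dz":31.2,"ax":-0.019,"ay":0.152,"az":-0.014,"fingers":0.1}]
```

Call:
{"fn": "step_arm", "kwargs": {"deltas": [{"dx": 43.8, "dy": 26, "dz": -1, "ax": -0.005, "ay": 0.038, "az": -0.003, "fingers": 0.1}, {"dx": 87.7, "dy": 52, "dz": -2, "ax": -0.009, "ay": 0.076, "az": -0.007, "fingers": 0.1}, {"dx": 131.5, "dy": 78, "dz": -3, "ax": -0.014, "ay": 0.114, "az": -0.01, "fingers": 0.1}, {"dx": 175, "dy": 104.5, "dz": -4, "ax": -0.019, "ay": 0.152, "az": -0.014, "fingers": 0.1}, {"dx": 219, "dy": 130.6, "dz": -5, "ax": -0.024, "ay": 0.19, "az": -0.017, "fingers": 0.1}]}}

```text
time: 28.8
tcp_pos: [494.1, -55.1, 148.5]
orientation: [-3.117, 0.049, 2.194]
ft_force: [1.1, 1.0, -0.0]
grip_width: 32.8
finger_force: 30.0
```

Call:
{"fn": "step_arm", "kwargs": {"deltas": [{"dx": 42.7, "dy": 26.8, "dz": 5, "ax": -0.005, "ay": 0.038, "az": -0.003, "fingers": 0.1}, {"dx": 85.5, "dy": 53.6, "dz": 10, "ax": -0.009, "ay": 0.076, "az": -0.007, "fingers": 0.1}, {"dx": 128, "dy": 80, "dz": 15, "ax": -0.014, "ay": 0.114, "az": -0.01, "fingers": 0.1}, {"dx": 171, "dy": 107, "dz": 20, "ax": -0.019, "ay": 0.152, "az": -0.014, "fingers": 0.1}, {"dx": 171, "dy": 107, "dz": 20, "ax": -0.019, "ay": 0.152, "az": -0.014, "fingers": 0.1}]}}

```text
time: 29.42
tcp_pos: [481.1, 146.6, 117.8]
orientation: [-3.138, -0.104, 2.211]
ft_force: [-1.0, -0.3, -0.5]
grip_width: 32.8
finger_force: 30.0
```

```bash
python3 - <<'E'
from h import *
board();st();print(ctrl.get_obs()["tcp_pos"]);T=tool(-.1)
plan([([486,142,60],T,.1,3),([486,142,32],T,.1,4)])
E
```

```text
board 0.87 [486. 147.   0.]
reel_0 0.52 [479. 148. 105.]
reel_0 0.48 [487. 211.  15.]
reel_0 0.45 [ 514. -433.   50.]
 blob 316 [[554.0, 87.0, 23.0], [565.0, 201.0, 27.0], [576.0, 292.0, 31.0]]
 blob 107 [[475.0, 199.0, 26.0], [486.0, 217.0, 57.0], [502.0, 227.0, 64.0]]
t 29.57 casing [-450.9  240.4  118.3] rot [ 0.005  0.102 -0.002] F [ 0.7  0.  -0.2] w 32.7 ff 30.0
[482.71034338 141.87669712 118.28489306]
[{"dx":-2.6,"dy":1.0,"dz":19.3,"ax":-0.002,"ay":-0.001,"az":0.001,"fingers":0.1},{"dx":-5.2,"dy":2.0,"dz":38.5,"ax":-0.003,"ay":-0.001,"az":0.001,"fingers":0.1},{"dx":-7.7,"dy":3.0,"dz":57.8,"ax":-0.005,"ay":-0.002,"az":0.002,"fingers":0.1}]
[{"dx":-0.7,"dy":0.0,"dz":7.0,"ax":0.0,"ay":0.0,"az":0.0,"fingers":0.1},{"dx":-1.4,"dy":0.0,"dz":13.9,"ax":0.0,"ay":0.0,"az":0.0,"fingers":0.1},{"dx":-2.1,"dy":0.0,"dz":20.9,"ax":0.0,"ay":0.0,"az":0.0,"fingers":0.1},{"dx":-2.8,"dy":0.0,"dz":27.9,"ax":0.0,"ay":0.0,"az":0.0,"fingers":0.1}]
```

Call:
{"fn": "step_arm", "kwargs": {"deltas": [{"dx": -2.6, "dy": 1, "dz": 19.3, "ax": 0, "ay": 0, "az": 0, "fingers": 0.1}, {"dx": -5.2, "dy": 2, "dz": 38.5, "ax": 0, "ay": 0, "az": 0, "fingers": 0.1}, {"dx": -7.7, "dy": 3, "dz": 58, "ax": -0.004, "ay": 0, "az": 0, "fingers": 0.1}, {"dx": -9, "dy": 3, "dz": 75, "ax": -0.004, "ay": 0, "az": 0, "fingers": 0.1}, {"dx": -10.5, "dy": 3, "dz": 86, "ax": -0.004, "ay": 0, "az": 0, "fingers": 0.1}]}}

```text
time: 30.2
tcp_pos: [486.1, 143.2, 30.7]
orientation: [-3.141, -0.104, 2.204]
ft_force: [-0.5, -0.1, 0.6]
grip_width: 32.5
finger_force: 30.0
```

Call:
{"fn": "step_arm", "kwargs": {"deltas": [{"dx": 0, "dy": 0, "dz": 1.5, "ax": 0, "ay": 0, "az": 0, "fingers": 0.1}, {"dx": 0, "dy": 0, "dz": 3, "ax": 0, "ay": 0, "az": 0, "fingers": 0.1}, {"dx": 0, "dy": 0, "dz": 3, "ax": 0, "ay": 0, "az": 0, "fingers": 0.1}]}}

```text
time: 30.58
tcp_pos: [487.0, 143.9, 29.7]
orientation: [3.14, -0.103, 2.204]
ft_force: [0.0, -0.2, -0.4]
grip_width: 32.3
finger_force: 30.0
```

Call:
{"fn": "step_arm", "kwargs": {"deltas": [{"dx": 0, "dy": 0, "dz": 1, "ax": 0, "ay": 0, "az": 0, "fingers": 0.1}, {"dx": 0, "dy": 0, "dz": 1.5, "ax": 0, "ay": 0, "az": 0, "fingers": 0.1}]}}

```text
time: 30.82
tcp_pos: [486.9, 143.9, 28.4]
orientation: [3.14, -0.103, 2.204]
ft_force: [-2.0, -1.0, 10.3]
grip_width: 32.7
finger_force: 30.0
```

Call:
{"fn": "step_arm", "kwargs": {"deltas": [{"dx": 0, "dy": 0, "dz": 1, "ax": 0, "ay": 0, "az": 0, "fingers": 0.1}, {"dx": 0, "dy": 0, "dz": 1, "ax": 0, "ay": 0, "az": 0, "fingers": 0.1}]}}

```text
time: 31.08
tcp_pos: [486.9, 143.9, 28.4]
orientation: [3.14, -0.102, 2.204]
ft_force: [-3.9, -2.8, 18.0]
grip_width: 32.6
finger_force: 30.0
```

Contact made. Releasing and rising, then on to the third reel.

Call:
{"fn": "step_arm", "kwargs": {"deltas": [{"dx": 0, "dy": 0, "dz": -2, "ax": 0, "ay": 0, "az": 0, "fingers": 0.1}, {"dx": 0, "dy": 0, "dz": -2, "ax": 0, "ay": 0, "az": 0, "fingers": 0.57}, {"dx": 0, "dy": 0, "dz": -2, "ax": 0, "ay": 0, "az": 0, "fingers": 0.57}, {"dx": 0, "dy": 0, "dz": -2, "ax": 0, "ay": 0, "az": 0, "fingers": 0.57}]}}

```text
time: 31.58
tcp_pos: [486.5, 143.8, 28.7]
orientation: [3.141, -0.104, 2.204]
ft_force: [0.2, 0.3, 0.0]
grip_width: 50.4
finger_force: 0.0
```

Call:
{"fn": "step_arm", "kwargs": {"deltas": [{"dx": 0, "dy": 0, "dz": -20, "ax": 0, "ay": 0, "az": 0, "fingers": 0.57}, {"dx": 0, "dy": 0, "dz": -50, "ax": 0, "ay": 0, "az": 0, "fingers": 0.57}, {"dx": 0, "dy": 0, "dz": -100, "ax": 0, "ay": 0, "az": 0, "fingers": 0.57}, {"dx": 0, "dy": 0, "dz": -150, "ax": 0, "ay": 0, "az": 0, "fingers": 0.57}, {"dx": 0, "dy": 0, "dz": -150, "ax": 0, "ay": 0, "az": 0, "fingers": 0.57}]}}

```text
time: 32.2
tcp_pos: [498.2, 131.6, 181.3]
orientation: [3.134, -0.1, 2.204]
ft_force: [0.2, 0.4, -1.5]
grip_width: 50.4
finger_force: 0.0
```

```bash
python3 - <<'E'
from h import *
board();st()
y=-76;T=tool(.65)
plan([(cw(-85,y,200),T,.57)])
E
```

```text
board 0.78 [487. 146.   1.]
reel_0 0.6 [ 512. -431.   50.]
reel_0 0.52 [487. 211.  16.]
 blob 354 [[552.0, 24.0, 22.0], [565.0, 193.0, 26.0], [576.0, 290.0, 32.0]]
 blob 96 [[472.0, 131.0, 25.0], [482.0, 150.0, 57.0], [499.0, 160.0, 63.0]]
 blob 108 [[475.0, 199.0, 25.0], [486.0, 218.0, 58.0], [502.0, 227.0, 63.0]]
t 32.35 casing [-434.9  243.8  177.1] rot [ 0.     0.104 -0.002] F [ 0.9 -0.3 -0.4] w 50.3 ff 0.0
[{"dx":-38.3,"dy":-35.6,"dz":-6.5,"ax":0.0,"ay":-0.084,"az":0.0,"fingers":0.57},{"dx":-76.7,"dy":-71.2,"dz":-13.1,"ax":0.0,"ay":-0.168,"az":0.0,"fingers":0.57},{"dx":-115.0,"dy":-106.8,"dz":-19.6,"ax":0.0,"ay":-0.251,"az":0.001,"fingers":0.57},{"dx":-153.4,"dy":-142.4,"dz":-26.2,"ax":0.0,"ay":-0.335,"az":0.001,"fingers":0.57},{"dx":-191.7,"dy":-178.0,"dz":-32.7,"ax":0.0,"ay":-0.419,"az":0.001,"fingers":0.57}]
[{"dx":-37.7,"dy":-35.6,"dz":9.6,"ax":0.0,"ay":-0.084,"az":0.0,"fingers":0.57},{"dx":-75.4,"dy":-71.1,"dz":19.2,"ax":0.0,"ay":-0.168,"az":0.0,"fingers":0.57},{"dx":-113.2,"dy":-106.7,"dz":28.9,"ax":0.0,"ay":-0.251,"az":0.001,"fingers":0.57},{"dx":-150.9,"dy":-142.2,"dz":38.5,"ax":0.0,"ay":-0.335,"az":0.001,"fingers":0.57}]
```

Call:
{"fn": "step_arm", "kwargs": {"deltas": [{"dx": -38.3, "dy": -35.6, "dz": -6.5, "ax": 0, "ay": -0.084, "az": 0, "fingers": 0.57}, {"dx": -76.7, "dy": -71.2, "dz": -13, "ax": 0, "ay": -0.168, "az": 0, "fingers": 0.57}, {"dx": -115, "dy": -106.8, "dz": -19.6, "ax": 0, "ay": -0.251, "az": 0, "fingers": 0.57}, {"dx": -153.4, "dy": -142.4, "dz": -26, "ax": 0, "ay": -0.335, "az": 0, "fingers": 0.57}, {"dx": -191.7, "dy": -178, "dz": -32.7, "ax": 0, "ay": -0.419, "az": 0, "fingers": 0.57}]}}

```text
time: 32.98
tcp_pos: [465.7, -131.9, 189.3]
orientation: [-3.141, 0.316, 2.205]
ft_force: [0.0, -1.2, 0.4]
grip_width: 50.7
finger_force: 0.0
```

Call:
{"fn": "step_arm", "kwargs": {"deltas": [{"dx": -37.7, "dy": -35.6, "dz": 9.6, "ax": 0, "ay": -0.084, "az": 0, "fingers": 0.57}, {"dx": -75.4, "dy": -71, "dz": 19.2, "ax": 0, "ay": -0.168, "az": 0, "fingers": 0.57}, {"dx": -113, "dy": -106.7, "dz": 29, "ax": 0, "ay": -0.251, "az": 0, "fingers": 0.57}, {"dx": -151, "dy": -142, "dz": 38.5, "ax": 0, "ay": -0.335, "az": 0, "fingers": 0.57}, {"dx": -151, "dy": -142, "dz": 38.5, "ax": 0, "ay": -0.335, "az": 0, "fingers": 0.57}]}}

```text
time: 33.6
tcp_pos: [442.2, -341.0, 198.5]
orientation: [-3.14, 0.648, 2.204]
ft_force: [-0.5, 0.5, -0.5]
grip_width: 49.9
finger_force: 0.0
```

```bash
python3 - <<'E'
from h import *
ctrl.grab_frame("side");st();print(ctrl.get_obs()["qpos"].round(2))
y=-76;T=tool(.65)
plan([(rg(y,60),T,.57,4),(rg(y,-1.5),T,.57,4)])
E
```

```text
t 33.65 casing [-85.  -78.  198.4] rot [ 0.002 -0.648  0.   ] F [-0.  -2.   0.2] w 50.5 ff 0.0
[ 0.44  0.26 -0.05  2.31  1.58  0.34 -0.46]
[{"dx":1.9,"dy":0.5,"dz":27.8,"ax":-0.0,"ay":-0.0,"az":0.0,"fingers":0.57},{"dx":3.8,"dy":1.1,"dz":55.7,"ax":-0.001,"ay":-0.001,"az":0.0,"fingers":0.57},{"dx":5.7,"dy":1.6,"dz":83.5,"ax":-0.001,"ay":-0.001,"az":0.0,"fingers":0.57},{"dx":7.7,"dy":2.2,"dz":111.3,"ax":-0.002,"ay":-0.002,"az":0.0,"fingers":0.57}]
[{"dx":-1.5,"dy":0.0,"dz":15.3,"ax":0.0,"ay":0.0,"az":0.0,"fingers":0.57},{"dx":-3.1,"dy":0.0,"dz":30.6,"ax":0.0,"ay":0.0,"az":0.0,"fingers":0.57},{"dx":-4.6,"dy":0.0,"dz":45.9,"ax":0.0,"ay":0.0,"az":0.0,"fingers":0.57},{"dx":-6.1,"dy":0.0,"dz":61.2,"ax":0.0,"ay":0.0,"az":0.0,"fingers":0.57}]
```

Call:
{"fn": "step_arm", "kwargs": {"deltas": [{"dx": 1.9, "dy": 0.5, "dz": 27.8, "ax": 0, "ay": 0, "az": 0, "fingers": 0.57}, {"dx": 3.8, "dy": 1, "dz": 55.7, "ax": 0, "ay": 0, "az": 0, "fingers": 0.57}, {"dx": 5.7, "dy": 1.4, "dz": 83.5, "ax": 0, "ay": 0, "az": 0, "fingers": 0.57}, {"dx": 7.7, "dy": 1.4, "dz": 111, "ax": 0, "ay": 0, "az": 0, "fingers": 0.57}, {"dx": 7.7, "dy": 1.4, "dz": 111, "ax": 0, "ay": 0, "az": 0, "fingers": 0.57}]}}

```text
time: 34.28
tcp_pos: [480.8, -387.4, 104.8]
orientation: [-3.141, 0.645, 2.204]
ft_force: [-0.6, 0.2, 0.4]
grip_width: 50.3
finger_force: 0.0
```

Call:
{"fn": "step_arm", "kwargs": {"deltas": [{"dx": -1.5, "dy": 0, "dz": 15.3, "ax": 0, "ay": 0, "az": 0, "fingers": 0.57}, {"dx": -3.1, "dy": 0, "dz": 30.6, "ax": 0, "ay": 0, "az": 0, "fingers": 0.57}, {"dx": -4.6, "dy": 0, "dz": 46, "ax": 0, "ay": 0, "az": 0, "fingers": 0.57}, {"dx": -6.1, "dy": 0, "dz": 61, "ax": 0, "ay": 0, "az": 0, "fingers": 0.57}, {"dx": -6.1, "dy": 0, "dz": 61, "ax": 0, "ay": 0, "az": 0, "fingers": 0.57}]}}

```text
time: 34.9
tcp_pos: [506.6, -422.6, 61.8]
orientation: [3.14, 0.65, 2.203]
ft_force: [-0.2, 0.4, -0.0]
grip_width: 50.3
finger_force: 0.0
```

Call:
{"fn": "step_arm", "kwargs": {"deltas": [{"dx": 0, "dy": 0, "dz": 0, "ax": 0, "ay": 0, "az": 0, "fingers": 0.1}, {"dx": 0, "dy": 0, "dz": 0, "ax": 0, "ay": 0, "az": 0, "fingers": 0.1}, {"dx": 0, "dy": 0, "dz": 0, "ax": 0, "ay": 0, "az": 0, "fingers": 0.1}, {"dx": 0, "dy": 0, "dz": 0, "ax": 0, "ay": 0, "az": 0, "fingers": 0.1}]}}

```text
time: 35.4
tcp_pos: [506.8, -421.8, 63.1]
orientation: [3.14, 0.651, 2.203]
ft_force: [-1.4, 1.6, 2.4]
grip_width: 32.6
finger_force: 30.0
```

```bash
python3 - <<'E'
from h import *
st()
E
```

```text
t 35.4 casing [ 18.2 -73.   63.1] rot [-0.002 -0.651 -0.001] F [-1.4  1.6  2.4] w 32.6 ff 30.0
```

Call:
{"fn": "step_arm", "kwargs": {"deltas": [{"dx": 2, "dy": 0, "dz": -17.6, "ax": 0, "ay": 0, "az": 0, "fingers": 0.1}, {"dx": 4, "dy": 0, "dz": -35, "ax": 0, "ay": 0, "az": 0, "fingers": 0.1}, {"dx": 6, "dy": 0, "dz": -53, "ax": 0, "ay": 0, "az": 0, "fingers": 0.1}, {"dx": 8, "dy": 0, "dz": -70, "ax": 0, "ay": 0, "az": 0, "fingers": 0.1}, {"dx": 10, "dy": 0, "dz": -88, "ax": 0, "ay": 0, "az": 0, "fingers": 0.1}]}}

```text
time: 36.02
tcp_pos: [470.1, -372.3, 127.2]
orientation: [3.14, 0.651, 2.203]
ft_force: [-0.1, 0.5, 0.2]
grip_width: 32.5
finger_force: 30.0
```

Call:
{"fn": "step_arm", "kwargs": {"deltas": [{"dx": -4.4, "dy": 0, "dz": -17.5, "ax": 0, "ay": 0.1, "az": 0, "fingers": 0.1}, {"dx": -8.7, "dy": 0, "dz": -35, "ax": 0, "ay": 0.2, "az": 0, "fingers": 0.1}, {"dx": -13, "dy": 0, "dz": -52.6, "ax": 0, "ay": 0.3, "az": 0, "fingers": 0.1}, {"dx": -17.4, "dy": 0, "dz": -70, "ax": 0, "ay": 0.4, "az": 0, "fingers": 0.1}, {"dx": -21.8, "dy": 0, "dz": -87.7, "ax": 0, "ay": 0.5, "az": 0, "fingers": 0.1}]}}

```text
time: 36.65
tcp_pos: [444.6, -369.4, 188.2]
orientation: [-3.063, 0.391, 2.182]
ft_force: [-0.4, -0.9, -0.7]
grip_width: 32.4
finger_force: 30.0
```

```bash
python3 - <<'E'
from h import *
board();st();print(ctrl.get_obs()["qpos"].round(2));T=tool(-.1)
plan([([486,73,115],T,.1)])
E
```

```text
board 0.58 [416. 140.  -0.]
reel_0 0.54 [431. 140.  14.]
reel_0 0.52 [437. 205.  13.]
reel_0 0.39 [ 445. -375.  172.]
 blob 356 [[552.0, 30.0, 22.0], [566.0, 190.0, 26.0], [576.0, 290.0, 32.0]]
 blob 99 [[419.0, 126.0, 26.0], [431.0, 145.0, 58.0], [447.0, 154.0, 65.0]]
 blob 110 [[423.0, 196.0, 24.0], [434.0, 214.0, 58.0], [450.0, 223.0, 63.0]]
t 36.8 casing [-57.9 -92.  190. ] rot [ 0.079 -0.399  0.039] F [ 0.3 -0.7 -0.6] w 32.8 ff 30.0
[ 0.65  0.35 -0.21  2.06  0.7   0.52  0.48]
[{"dx":38.3,"dy":31.2,"dz":-9.5,"ax":-0.009,"ay":0.055,"az":-0.005,"fingers":0.1},{"dx":76.6,"dy":62.3,"dz":-19.0,"ax":-0.017,"ay":0.111,"az":-0.01,"fingers":0.1},{"dx":114.9,"dy":93.5,"dz":-28.5,"ax":-0.026,"ay":0.166,"az":-0.014,"fingers":0.1},{"dx":153.3,"dy":124.6,"dz":-38.0,"ax":-0.034,"ay":0.222,"az":-0.019,"fingers":0.1},{"dx":191.6,"dy":155.8,"dz":-47.6,"ax":-0.043,"ay":0.277,"az":-0.024,"fingers":0.1}]
[{"dx":38.5,"dy":32.2,"dz":2.6,"ax":-0.009,"ay":0.055,"az":-0.005,"fingers":0.1},{"dx":77.0,"dy":64.5,"dz":5.1,"ax":-0.017,"ay":0.111,"az":-0.01,"fingers":0.1},{"dx":115.5,"dy":96.7,"dz":7.7,"ax":-0.026,"ay":0.166,"az":-0.014,"fingers":0.1},{"dx":154.0,"dy":129.0,"dz":10.3,"ax":-0.034,"ay":0.222,"az":-0.019,"fingers":0.1}]
```

The board has been knocked aside, carrying the reels with it. I'll measure it again.

```bash
python3 - <<'E'
from h import *
for c in("side","top"):
    p=ctrl.grab_frame(c);C=cloud(p)
    for q in ctrl.pinpoint("board",p)[:2]: print(c,round(q["score"],2),w(q["location"],p).round())
    for q in ctrl.pinpoint("reel_0",p)[:3]: print(c," reel",round(q["score"],2),w(q["location"],p).round())
    m=ctrl.masks_of("board",p)[0];k=m["mask"].astype(np.uint8);n,lab,s,_=cv2.connectedComponentsWithStats(k);k=lab==1+np.argmax(s[1:,4])
    q=C[k&(p["range_z"]>0)&(C[...,2]>5)&(C[...,2]<24)];print(" mask",round(m["score"],2),np.percentile(q,[2,50,98],0).round().tolist(),cv2.minAreaRect(q[:,:2].astype(np.float32)))
    im=p["img"]
    if c=="side":a=cv2.resize(im[210:320,250:350],(545,600),interpolation=cv2.INTER_CUBIC)
cv2.imwrite("pics/s6.png",a)
E
```

```text
side 0.67 [420. 139.  -1.]
side  reel 0.55 [432. 142.  17.]
side  reel 0.52 [434. 208.  16.]
side  reel 0.38 [ 447. -378.  175.]
 mask 0.93 [[365.0, 29.0, 9.0], [409.0, 152.0, 15.0], [472.0, 259.0, 20.0]] ((420.89373779296875, 141.5101318359375), (112.42988586425781, 243.98085021972656), 2.341102361679077)
top 0.92 [415. 142.   1.]
top  reel 0.62 [429. 141.  14.]
top  reel 0.61 [437. 207.  14.]
top  reel 0.42 [395. 377.  -0.]
 mask 0.66 [[364.0, 26.0, 6.0], [412.0, 133.0, 13.0], [470.0, 255.0, 21.0]] ((417.6465759277344, 142.3341064453125), (110.35504150390625, 240.50030517578125), 2.1167948246002197)
```

View pics/s6.png

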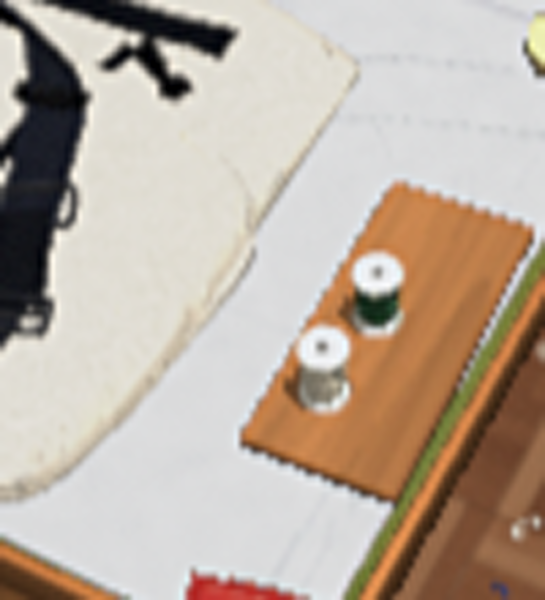

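Both reels stand upright on the board, at (377,290) and (322,365), and its new centre is about (418,141). The third reel goes to world (433,74).

```bash
python3 - <<'E'
from h import *
st();T=tool(-.1)
plan([([433,74,115],T,.1)])
E
```

```text
t 37.2 casing [-59.8 -92.1 187.7] rot [ 0.082 -0.394  0.036] F [ 0.3  0.  -0.3] w 32.7 ff 30.0
[{"dx":41.1,"dy":26.4,"dz":-10.5,"ax":-0.009,"ay":0.055,"az":-0.004,"fingers":0.1},{"dx":82.3,"dy":52.9,"dz":-21.0,"ax":-0.018,"ay":0.11,"az":-0.009,"fingers":0.1},{"dx":123.4,"dy":79.3,"dz":-31.5,"ax":-0.027,"ay":0.165,"az":-0.013,"fingers":0.1},{"dx":164.6,"dy":105.8,"dz":-42.1,"ax":-0.036,"ay":0.22,"az":-0.018,"fingers":0.1},{"dx":205.7,"dy":132.2,"dz":-52.6,"ax":-0.044,"ay":0.275,"az":-0.022,"fingers":0.1}]
[{"dx":41.7,"dy":27.6,"dz":2.1,"ax":-0.009,"ay":0.055,"az":-0.004,"fingers":0.1},{"dx":83.4,"dy":55.1,"dz":4.3,"ax":-0.018,"ay":0.11,"az":-0.009,"fingers":0.1},{"dx":125.1,"dy":82.7,"dz":6.4,"ax":-0.027,"ay":0.165,"az":-0.013,"fingers":0.1},{"dx":166.8,"dy":110.2,"dz":8.6,"ax":-0.036,"ay":0.22,"az":-0.018,"fingers":0.1}]
```

Call:
{"fn": "step_arm", "kwargs": {"deltas": [{"dx": 41, "dy": 26.4, "dz": -10.5, "ax": -0.009, "ay": 0.055, "az": -0.004, "fingers": 0.1}, {"dx": 82.3, "dy": 53, "dz": -21, "ax": -0.018, "ay": 0.11, "az": -0.009, "fingers": 0.1}, {"dx": 123.4, "dy": 79.3, "dz": -31.5, "ax": -0.027, "ay": 0.165, "az": -0.013, "fingers": 0.1}, {"dx": 164.6, "dy": 105.8, "dz": -42, "ax": -0.036, "ay": 0.22, "az": -0.018, "fingers": 0.1}, {"dx": 205.7, "dy": 132, "dz": -52.6, "ax": -0.044, "ay": 0.275, "az": -0.022, "fingers": 0.1}]}}

```text
time: 37.83
tcp_pos: [438.7, -122.3, 147.8]
orientation: [-3.107, 0.119, 2.188]
ft_force: [-0.0, -0.6, -0.3]
grip_width: 32.7
finger_force: 30.0
```

Call:
{"fn": "step_arm", "kwargs": {"deltas": [{"dx": 41.7, "dy": 27.6, "dz": 2, "ax": -0.009, "ay": 0.055, "az": -0.004, "fingers": 0.1}, {"dx": 83.4, "dy": 55, "dz": 4, "ax": -0.018, "ay": 0.11, "az": -0.009, "fingers": 0.1}, {"dx": 125, "dy": 82.7, "dz": 6.4, "ax": -0.027, "ay": 0.165, "az": -0.013, "fingers": 0.1}, {"dx": 166.8, "dy": 110, "dz": 8.6, "ax": -0.036, "ay": 0.22, "az": -0.018, "fingers": 0.1}, {"dx": 166.8, "dy": 110, "dz": 8.6, "ax": -0.036, "ay": 0.22, "az": -0.018, "fingers": 0.1}]}}

```text
time: 38.45
tcp_pos: [433.0, 76.2, 115.2]
orientation: [3.14, -0.102, 2.206]
ft_force: [-0.3, -0.7, -0.9]
grip_width: 32.4
finger_force: 30.0
```

```bash
python3 - <<'E'
from h import *
board();st();print(ctrl.get_obs()["tcp_pos"],ctrl.get_obs()["qpos"].round(2));T=tool(-.1)
plan([([433,74,60],T,.1,3),([433,74,32],T,.1,2)])
E
```

```text
board 0.69 [419. 138.   1.]
reel_0 0.63 [433. 140.  15.]
reel_0 0.58 [ 559. -367.   -2.]
reel_0 0.51 [433. 207.  14.]
reel_0 0.49 [435.  77.  97.]
 blob 19 [[561.0, 3.0, 22.0], [570.0, 32.0, 24.0], [576.0, 64.0, 27.0]]
 blob 321 [[553.0, 87.0, 22.0], [565.0, 197.0, 26.0], [577.0, 290.0, 31.0]]
 blob 99 [[420.0, 128.0, 27.0], [430.0, 146.0, 58.0], [445.0, 155.0, 63.0]]
 blob 109 [[423.0, 194.0, 25.0], [434.0, 214.0, 57.0], [451.0, 221.0, 63.0]]
t 38.6 casing [-424.   159.5  115.5] rot [-0.     0.099  0.002] F [ 0.6 -0.1 -0.8] w 32.6 ff 30.0
[433.28975837  72.29191416 115.48724624] [ 0.27  0.47 -0.57  2.11  0.25  0.68  0.18]
[{"dx":-1.3,"dy":0.3,"dz":18.5,"ax":0.0,"ay":0.0,"az":-0.001,"fingers":0.1},{"dx":-2.6,"dy":0.5,"dz":36.9,"ax":0.0,"ay":0.001,"az":-0.001,"fingers":0.1},{"dx":-3.9,"dy":0.8,"dz":55.4,"ax":0.0,"ay":0.001,"az":-0.002,"fingers":0.1}]
[{"dx":-1.4,"dy":0.0,"dz":13.9,"ax":0.0,"ay":0.0,"az":0.0,"fingers":0.1},{"dx":-2.8,"dy":0.0,"dz":27.9,"ax":0.0,"ay":0.0,"az":0.0,"fingers":0.1}]
```

Call:
{"fn": "step_arm", "kwargs": {"deltas": [{"dx": -1.3, "dy": 0.3, "dz": 20, "ax": 0, "ay": 0, "az": 0, "fingers": 0.1}, {"dx": -2.6, "dy": 0.5, "dz": 40, "ax": 0, "ay": 0, "az": 0, "fingers": 0.1}, {"dx": -4.5, "dy": 0.8, "dz": 60, "ax": 0, "ay": 0, "az": 0, "fingers": 0.1}, {"dx": -6, "dy": 0.8, "dz": 75, "ax": 0, "ay": 0, "az": 0, "fingers": 0.1}, {"dx": -6.8, "dy": 0.8, "dz": 83.5, "ax": 0, "ay": 0, "az": 0, "fingers": 0.1}]}}

```text
time: 39.22
tcp_pos: [433.1, 74.5, 31.4]
orientation: [3.141, -0.1, 2.201]
ft_force: [-0.4, -0.2, -0.3]
grip_width: 33.1
finger_force: 30.0
```

Call:
{"fn": "step_arm", "kwargs": {"deltas": [{"dx": 0, "dy": 0, "dz": 1, "ax": 0, "ay": 0, "az": 0, "fingers": 0.1}, {"dx": 0, "dy": 0, "dz": 2, "ax": 0, "ay": 0, "az": 0, "fingers": 0.1}, {"dx": 0, "dy": 0, "dz": 2, "ax": 0, "ay": 0, "az": 0, "fingers": 0.1}]}}

```text
time: 39.6
tcp_pos: [433.4, 75.4, 30.3]
orientation: [3.14, -0.1, 2.202]
ft_force: [0.5, -1.4, -0.2]
grip_width: 32.8
finger_force: 30.0
```

Call:
{"fn": "step_arm", "kwargs": {"deltas": [{"dx": 0, "dy": 0, "dz": 1, "ax": 0, "ay": 0, "az": 0, "fingers": 0.1}, {"dx": 0, "dy": 0, "dz": 1, "ax": 0, "ay": 0, "az": 0, "fingers": 0.1}]}}

```text
time: 39.85
tcp_pos: [433.4, 75.4, 30.0]
orientation: [3.14, -0.099, 2.202]
ft_force: [-2.7, -1.8, 14.3]
grip_width: 32.4
finger_force: 30.0
```

Call:
{"fn": "step_arm", "kwargs": {"deltas": [{"dx": 0, "dy": 0, "dz": -1, "ax": 0, "ay": 0, "az": 0, "fingers": 0.1}, {"dx": 0, "dy": 0, "dz": -1, "ax": 0, "ay": 0, "az": 0, "fingers": 0.57}, {"dx": 0, "dy": 0, "dz": -1, "ax": 0, "ay": 0, "az": 0, "fingers": 0.57}, {"dx": 0, "dy": 0, "dz": -1, "ax": 0, "ay": 0, "az": 0, "fingers": 0.57}]}}

```text
time: 40.35
tcp_pos: [433.0, 75.4, 29.9]
orientation: [3.141, -0.1, 2.202]
ft_force: [-0.1, 0.3, -0.1]
grip_width: 50.2
finger_force: 0.0
```

Call:
{"fn": "step_arm", "kwargs": {"deltas": [{"dx": 0, "dy": 0, "dz": -20, "ax": 0, "ay": 0, "az": 0, "fingers": 0.57}, {"dx": 0, "dy": 0, "dz": -50, "ax": 0, "ay": 0, "az": 0, "fingers": 0.57}, {"dx": 0, "dy": 0, "dz": -100, "ax": 0, "ay": 0, "az": 0, "fingers": 0.57}, {"dx": 0, "dy": 0, "dz": -130, "ax": 0, "ay": 0, "az": 0, "fingers": 0.57}]}}

```text
time: 40.85
tcp_pos: [441.2, 64.8, 161.1]
orientation: [3.139, -0.099, 2.202]
ft_force: [1.0, -0.7, -0.2]
grip_width: 50.2
finger_force: 0.0
```

```bash
python3 - <<'E'
from h import *
board();st()
plan([(cw(-125,0,170),tool(),0)])
E
```

```text
board 0.72 [420. 139.   0.]
reel_0 0.66 [433. 207.  16.]
reel_0 0.48 [431. 143.  18.]
reel_0 0.45 [430.  77.  13.]
 blob 351 [[553.0, 28.0, 22.0], [566.0, 190.0, 26.0], [576.0, 291.0, 32.0]]
 blob 195 [[419.0, 63.0, 25.0], [430.0, 128.0, 57.0], [445.0, 153.0, 64.0]]
 blob 108 [[423.0, 196.0, 25.0], [434.0, 214.0, 57.0], [451.0, 222.0, 63.0]]
t 41.0 casing [-412.9  161.6  160.2] rot [-0.003  0.098  0.002] F [-1.  -0.4  0. ] w 50.3 ff 0.0
[{"dx":-40.8,"dy":-23.0,"dz":-5.5,"ax":0.0,"ay":-0.014,"az":-0.0,"fingers":0},{"dx":-81.7,"dy":-46.0,"dz":-11.0,"ax":0.001,"ay":-0.028,"az":-0.0,"fingers":0},{"dx":-122.5,"dy":-69.0,"dz":-16.5,"ax":0.001,"ay":-0.042,"az":-0.001,"fingers":0},{"dx":-163.3,"dy":-92.0,"dz":-22.0,"ax":0.002,"ay":-0.056,"az":-0.001,"fingers":0}]
[{"dx":-41.0,"dy":-23.1,"dz":-3.2,"ax":0.0,"ay":-0.014,"az":-0.0,"fingers":0},{"dx":-82.1,"dy":-46.1,"dz":-6.3,"ax":0.001,"ay":-0.028,"az":-0.0,"fingers":0},{"dx":-123.1,"dy":-69.2,"dz":-9.5,"ax":0.001,"ay":-0.042,"az":-0.001,"fingers":0}]
```

All three reels stand on the board. Next I go in front of the pull with shut fingers.

Call:
{"fn": "step_arm", "kwargs": {"deltas": [{"dx": -40.8, "dy": -23, "dz": -5.5, "ax": 0, "ay": -0.014, "az": 0, "fingers": 0}, {"dx": -81.7, "dy": -46, "dz": -11, "ax": 0, "ay": -0.028, "az": 0, "fingers": 0}, {"dx": -122.5, "dy": -69, "dz": -16.5, "ax": 0, "ay": -0.042, "az": 0, "fingers": 0}, {"dx": -163.3, "dy": -92, "dz": -22, "ax": 0.002, "ay": -0.056, "az": 0, "fingers": 0}]}}

```text
time: 41.5
tcp_pos: [462.4, -123.6, 163.2]
orientation: [-3.139, -0.046, 2.202]
ft_force: [0.5, 0.3, -0.4]
grip_width: 12.4
finger_force: 0.0
```

Call:
{"fn": "step_arm", "kwargs": {"deltas": [{"dx": -41, "dy": -23, "dz": -3.2, "ax": 0, "ay": -0.014, "az": 0, "fingers": 0}, {"dx": -82, "dy": -46, "dz": -6.3, "ax": 0, "ay": -0.028, "az": 0, "fingers": 0}, {"dx": -123, "dy": -69, "dz": -9.5, "ax": 0, "ay": -0.042, "az": 0, "fingers": 0}, {"dx": -123, "dy": -69, "dz": -9.5, "ax": 0, "ay": -0.042, "az": 0, "fingers": 0}, {"dx": -123, "dy": -69, "dz": -9.5, "ax": 0, "ay": -0.042, "az": 0, "fingers": 0}]}}

```text
time: 42.12
tcp_pos: [479.8, -261.3, 167.5]
orientation: [-3.14, -0.005, 2.202]
ft_force: [0.6, -0.4, 0.2]
grip_width: 0.4
finger_force: 0.0
```

```bash
python3 - <<'E'
from h import *
st();plan([(cw(-125,0,83),tool(),0,4)])
b=lambda f:np.array([-8*np.cos(f)-122*np.sin(f),14+122*np.cos(f)-8*np.sin(f)])
for f in np.arange(.7,-.01,-.1): print(round(f,2),(b(f)+[-13,-15]).round(1))
E
```

```text
t 42.12 casing [-127.3   -0.   167.5] rot [0.001 0.005 0.   ] F [ 0.6 -0.4  0.2] w 0.4 ff 0.0
[{"dx":-0.7,"dy":0.0,"dz":21.1,"ax":-0.0,"ay":-0.001,"az":-0.0,"fingers":0},{"dx":-1.4,"dy":0.1,"dz":42.3,"ax":-0.001,"ay":-0.002,"az":-0.0,"fingers":0},{"dx":-2.0,"dy":0.1,"dz":63.4,"ax":-0.001,"ay":-0.004,"az":-0.0,"fingers":0},{"dx":-2.7,"dy":0.2,"dz":84.5,"ax":-0.001,"ay":-0.005,"az":-0.0,"fingers":0}]
0.7 [-97.7  87.2]
0.6 [-88.5  95.2]
0.5 [-78.5 102.2]
0.4 [-67.9 108.3]
0.3 [-56.7 113.2]
0.2 [-45.1 117. ]
0.1 [-33.1 119.6]
0.0 [-21. 121.]
```

Call:
{"fn": "step_arm", "kwargs": {"deltas": [{"dx": -1, "dy": 0, "dz": 25, "ax": 0, "ay": 0, "az": 0, "fingers": 0}, {"dx": -1.5, "dy": 0, "dz": 50, "ax": 0, "ay": -0.005, "az": 0, "fingers": 0}, {"dx": -2, "dy": 0, "dz": 72, "ax": 0, "ay": -0.005, "az": 0, "fingers": 0}, {"dx": -2.5, "dy": 0, "dz": 84.5, "ax": 0, "ay": -0.005, "az": 0, "fingers": 0}]}}

```text
time: 42.62
tcp_pos: [481.2, -262.5, 83.0]
orientation: [-3.14, 0.0, 2.204]
ft_force: [0.9, -0.0, -0.3]
grip_width: 0.3
finger_force: 0.0
```

Call:
{"fn": "step_arm", "kwargs": {"deltas": [{"dx": -15, "dy": 0, "dz": 0, "ax": 0, "ay": 0, "az": 0, "fingers": 0}, {"dx": -27.3, "dy": 0, "dz": -4, "ax": 0, "ay": 0, "az": 0, "fingers": 0}, {"dx": -36.5, "dy": 0, "dz": -12, "ax": 0, "ay": 0, "az": 0, "fingers": 0}, {"dx": -46.5, "dy": 0, "dz": -19, "ax": 0, "ay": 0, "az": 0, "fingers": 0}, {"dx": -57, "dy": 0, "dz": -25, "ax": 0, "ay": 0, "az": 0, "fingers": 0}]}}

```text
time: 43.25
tcp_pos: [516.5, -311.2, 111.0]
orientation: [3.141, 0.004, 2.202]
ft_force: [-1.9, 2.4, 0.5]
grip_width: 0.4
finger_force: 1.0
```

Call:
{"fn": "step_arm", "kwargs": {"deltas": [{"dx": -11.3, "dy": 0, "dz": -5, "ax": 0, "ay": 0, "az": 0, "fingers": 0}, {"dx": -23, "dy": 0, "dz": -9, "ax": 0, "ay": 0, "az": 0, "fingers": 0}, {"dx": -35, "dy": 0, "dz": -11.6, "ax": 0, "ay": 0, "az": 0, "fingers": 0}, {"dx": -44, "dy": 0, "dz": -13, "ax": 0, "ay": 0, "az": 0, "fingers": 0}, {"dx": -48, "dy": 0, "dz": -13, "ax": 0, "ay": 0, "az": 0, "fingers": 0}]}}

```text
time: 43.88
tcp_pos: [541.5, -346.7, 122.3]
orientation: [-3.138, -0.005, 2.202]
ft_force: [-14.0, 13.9, 14.9]
grip_width: 0.6
finger_force: 9.7
```

```bash
python3 - <<'E'
from h import *
st()
E
```

```text
t 43.88 casing [-21.9  -0.6 122.3] rot [0.003 0.005 0.001] F [-14.   13.9  14.9] w 0.6 ff 9.7
```

The bin is shut, at about 20 N against its stop. Backing off and going to the knob.

Call:
{"fn": "step_arm", "kwargs": {"deltas": [{"dx": 0, "dy": 0, "dz": 0, "ax": 0, "ay": 0, "az": 0, "fingers": 0}, {"dx": 10, "dy": 0, "dz": 0, "ax": 0, "ay": 0, "az": 0, "fingers": 0}, {"dx": 25, "dy": 0, "dz": 0, "ax": 0, "ay": 0, "az": 0, "fingers": 0}, {"dx": 30, "dy": 0, "dz": -35, "ax": 0, "ay": 0, "az": 0, "fingers": 0.5}, {"dx": 30, "dy": 20, "dz": -75, "ax": 0, "ay": 0, "az": 0, "fingers": 0.5}]}}

```text
time: 44.5
tcp_pos: [540.2, -314.5, 197.6]
orientation: [-3.138, 0.002, 2.199]
ft_force: [1.3, -0.1, -0.1]
grip_width: 18.2
finger_force: 0.0
```

```bash
python3 - <<'E'
from h import *
st();P=survey(["bin_pull","bolt_knob"],1)
for c,p in P.items():
    C=cloud(p);L=RC.inv().apply(C.reshape(-1,3)-O).reshape(C.shape);K=p["range_z"]>0
    k=K&(L[...,1]>215)&(L[...,1]<240)&(L[...,0]<-28)&(L[...,0]>-75)&(L[...,2]>108)&(L[...,2]<150);print(c,"knob",k.sum(),L[k].mean(0).round(1))
    f=K&(abs(L[...,1])<135)&(L[...,2]>30)&(L[...,2]<90)&(abs(L[...,0])<20);t=L[f];print(" panel",len(t),np.polyfit(t[:,2],t[:,0],1).round(3))
plan([(cw(-40,227,185),tool(),.5)])
E
```

```text
t 44.5 casing [-48.7  17.2 197.6] rot [ 0.003 -0.002  0.004] F [ 1.3 -0.1 -0.1] w 18.2 ff 0.0
side bin_pull 0.63 [ 552. -360.  139.]
top bolt_knob 0.45 [ 715. -205.  124.]
side knob 13 [-39.8 227.1 132.2]
 panel 602 [-1.000e-03  4.286e+00]
top knob 22 [-40.  224.  129.8]
 panel 37 [-0.104 11.507]
[{"dx":-2.2,"dy":52.2,"dz":2.7,"ax":-0.001,"ay":0.0,"az":-0.0,"fingers":0.5},{"dx":-4.3,"dy":104.3,"dz":5.5,"ax":-0.001,"ay":0.001,"az":-0.001,"fingers":0.5},{"dx":-6.5,"dy":156.5,"dz":8.2,"ax":-0.002,"ay":0.001,"az":-0.001,"fingers":0.5},{"dx":-8.6,"dy":208.7,"dz":10.9,"ax":-0.002,"ay":0.002,"az":-0.002,"fingers":0.5}]
```

Call:
{"fn": "step_arm", "kwargs": {"deltas": [{"dx": -2, "dy": 52, "dz": 2.7, "ax": 0, "ay": 0, "az": 0, "fingers": 0.5}, {"dx": -4.3, "dy": 104.3, "dz": 5.5, "ax": 0, "ay": 0, "az": 0, "fingers": 0.5}, {"dx": -6.5, "dy": 156.5, "dz": 8, "ax": 0, "ay": 0, "az": 0, "fingers": 0.5}, {"dx": -8.6, "dy": 208.7, "dz": 11, "ax": 0, "ay": 0, "az": 0, "fingers": 0.5}, {"dx": -8.6, "dy": 208.7, "dz": 11, "ax": 0, "ay": 0, "az": 0, "fingers": 0.5}]}}

```text
time: 45.42
tcp_pos: [717.2, -191.9, 183.7]
orientation: [-3.141, -0.001, 2.207]
ft_force: [-0.3, -0.5, 0.9]
grip_width: 43.9
finger_force: 0.0
```

Call:
{"fn": "step_arm", "kwargs": {"deltas": [{"dx": 0, "dy": 0, "dz": 15, "ax": 0, "ay": 0, "az": 0, "fingers": 0.5}, {"dx": 0, "dy": 0, "dz": 25, "ax": 0, "ay": 0, "az": 0, "fingers": 0.5}, {"dx": 0, "dy": 0, "dz": 25, "ax": 0, "ay": 0, "az": 0, "fingers": 0.5}]}}

```text
time: 45.8
tcp_pos: [713.9, -198.4, 159.7]
orientation: [-3.138, 0.001, 2.2]
ft_force: [-0.4, -0.3, -0.1]
grip_width: 44.3
finger_force: 0.0
```

```bash
python3 - <<'E'
from h import *
st();plan([(cw(-41,227,107),tool(),.5,3)])
E
```

```text
t 45.8 casing [-39.8 226.  159.7] rot [ 0.004 -0.001  0.003] F [-0.4 -0.3 -0.1] w 44.3 ff 0.0
[{"dx":0.4,"dy":0.4,"dz":17.5,"ax":-0.001,"ay":0.0,"az":-0.001,"fingers":0.5},{"dx":0.9,"dy":0.8,"dz":35.1,"ax":-0.002,"ay":0.001,"az":-0.002,"fingers":0.5},{"dx":1.3,"dy":1.2,"dz":52.6,"ax":-0.004,"ay":0.001,"az":-0.003,"fingers":0.5}]
```

Call:
{"fn": "step_arm", "kwargs": {"deltas": [{"dx": 0.4, "dy": 0.4, "dz": 17.5, "ax": 0, "ay": 0, "az": 0, "fingers": 0.5}, {"dx": 0.9, "dy": 0.8, "dz": 35, "ax": 0, "ay": 0, "az": 0, "fingers": 0.5}, {"dx": 1, "dy": 1, "dz": 52.5, "ax": 0, "ay": 0, "az": 0, "fingers": 0.5}, {"dx": 1, "dy": 1, "dz": 52.5, "ax": 0, "ay": 0, "az": 0, "fingers": 0}, {"dx": 1, "dy": 1, "dz": 52.5, "ax": 0, "ay": 0, "az": 0, "fingers": 0}]}}

```text
time: 46.42
tcp_pos: [716.2, -195.7, 109.2]
orientation: [-3.141, 0.003, 2.202]
ft_force: [-0.4, -1.2, 0.0]
grip_width: 26.1
finger_force: 0.0
```

Call:
{"fn": "step_arm", "kwargs": {"deltas": [{"dx": 0, "dy": 0, "dz": 0, "ax": 0, "ay": 0, "az": 0, "fingers": 0}, {"dx": 0, "dy": 0, "dz": 0, "ax": 0, "ay": 0, "az": 0, "fingers": 0}]}}

```text
time: 46.68
tcp_pos: [714.6, -197.1, 109.4]
orientation: [-3.138, 0.003, 2.201]
ft_force: [-4.6, -1.1, 3.3]
grip_width: 13.7
finger_force: 30.0
```

Call:
{"fn": "step_arm", "kwargs": {"deltas": [{"dx": 0, "dy": -10, "dz": 0, "ax": 0, "ay": 0, "az": 0, "fingers": 0}, {"dx": 0, "dy": -20, "dz": 0, "ax": 0, "ay": 0, "az": 0, "fingers": 0}, {"dx": 0, "dy": -30, "dz": 0, "ax": 0, "ay": 0, "az": 0, "fingers": 0}, {"dx": 0, "dy": -40, "dz": 0, "ax": 0, "ay": 0, "az": 0, "fingers": 0}, {"dx": 0, "dy": -45, "dz": 0, "ax": 0, "ay": 0, "az": 0, "fingers": 0}]}}

```text
time: 47.3
tcp_pos: [679.1, -222.8, 109.3]
orientation: [-3.141, 0.003, 2.201]
ft_force: [0.7, 1.4, 1.2]
grip_width: 13.5
finger_force: 30.0
```

Call:
{"fn": "step_arm", "kwargs": {"deltas": [{"dx": 0, "dy": -2, "dz": 0, "ax": 0, "ay": 0, "az": 0, "fingers": 0}, {"dx": 0, "dy": -3, "dz": 0, "ax": 0, "ay": 0, "az": 0, "fingers": 0}]}}

```text
time: 47.55
tcp_pos: [677.7, -223.6, 109.2]
orientation: [3.141, 0.003, 2.202]
ft_force: [2.1, 1.6, 1.4]
grip_width: 13.5
finger_force: 30.0
```

```bash
python3 - <<'E'
from h import *
st();o=ctrl.get_obs();print(RC.inv().apply(o["ft_force"]).round(1))
E
```

```text
t 47.55 casing [-40.8 181.9 109.2] rot [-0.    -0.003  0.001] F [2.1 1.6 1.4] w 13.5 ff 30.0
[-0.1  2.6  1.4]
```

Call:
{"fn": "step_arm", "kwargs": {"deltas": [{"dx": 0, "dy": -1.5, "dz": 0, "ax": 0, "ay": 0, "az": 0, "fingers": 0}, {"dx": 0, "dy": -3, "dz": 0, "ax": 0, "ay": 0, "az": 0, "fingers": 0}]}}

```text
time: 47.8
tcp_pos: [677.2, -223.9, 109.3]
orientation: [3.137, 0.004, 2.203]
ft_force: [10.5, 4.2, -4.2]
grip_width: 13.2
finger_force: 30.0
```

```bash
python3 - <<'E'
from h import *
st();o=ctrl.get_obs();print(RC.inv().apply(o["ft_force"]).round(1))
E
```

```text
t 47.8 casing [-40.9 181.3 109.3] rot [-0.004 -0.004 -0.001] F [10.5  4.2 -4.2] w 13.2 ff 30.0
[ 2.8 10.9 -4.2]
```

The bolt is home at its stop. Releasing, then pressing the handle down from above with shut fingers.

Call:
{"fn": "step_arm", "kwargs": {"deltas": [{"dx": 0, "dy": 2.5, "dz": 0, "ax": 0, "ay": 0, "az": 0, "fingers": 0.4}, {"dx": 0, "dy": 2.5, "dz": 0, "ax": 0, "ay": 0, "az": 0, "fingers": 0.4}, {"dx": 0, "dy": 2.5, "dz": -15, "ax": 0, "ay": 0, "az": 0, "fingers": 0.4}, {"dx": 0, "dy": 2.5, "dz": -45, "ax": 0, "ay": 0, "az": 0, "fingers": 0.4}]}}

```text
time: 48.3
tcp_pos: [675.5, -224.6, 153.9]
orientation: [-3.138, 0.001, 2.201]
ft_force: [-0.1, -0.7, 0.8]
grip_width: 35.3
finger_force: 0.0
```

Call:
{"fn": "step_arm", "kwargs": {"deltas": [{"dx": 0, "dy": 0, "dz": 0, "ax": 0, "ay": 0, "az": 0, "fingers": 0}, {"dx": 4, "dy": 0, "dz": 0, "ax": 0, "ay": 0, "az": 0, "fingers": 0}, {"dx": 4, "dy": 0, "dz": 0, "ax": 0, "ay": 0, "az": 0, "fingers": 0}, {"dx": 4, "dy": 0, "dz": 0, "ax": 0, "ay": 0, "az": 0, "fingers": 0}]}}

```text
time: 48.8
tcp_pos: [673.8, -220.9, 153.1]
orientation: [-3.14, 0.002, 2.202]
ft_force: [0.3, 1.2, 0.2]
grip_width: 0.2
finger_force: 0.0
```

```bash
python3 - <<'E'
from h import *
st()
plan([(cw(-46,182,134),tool(),0,2),(cw(-49,182,128),tool(),0,1),(cw(-54,182,120),tool(),0,1),(cw(-58,182,111),tool(),0,1),(cw(-60,182,104),tool(),0,1),(cw(-61,182,98),tool(),0,1)])
E
```

```text
t 48.8 casing [-45.3 180.4 153.1] rot [ 0.002 -0.002  0.001] F [0.3 1.2 0.2] w 0.2 ff 0.0
[{"dx":0.4,"dy":0.8,"dz":9.6,"ax":-0.001,"ay":0.001,"az":-0.0,"fingers":0},{"dx":0.7,"dy":1.7,"dz":19.1,"ax":-0.002,"ay":0.002,"az":-0.001,"fingers":0}]
[{"dx":3.0,"dy":0.0,"dz":6.0,"ax":0.0,"ay":0.0,"az":0.0,"fingers":0}]
[{"dx":5.0,"dy":0.0,"dz":8.0,"ax":0.0,"ay":0.0,"az":0.0,"fingers":0}]
[{"dx":4.0,"dy":0.0,"dz":9.0,"ax":0.0,"ay":0.0,"az":0.0,"fingers":0}]
[{"dx":2.0,"dy":0.0,"dz":7.0,"ax":0.0,"ay":0.0,"az":0.0,"fingers":0}]
[{"dx":1.0,"dy":-0.0,"dz":6.0,"ax":0.0,"ay":0.0,"az":0.0,"fingers":0}]
```

Call:
{"fn": "step_arm", "kwargs": {"deltas": [{"dx": 0.7, "dy": 1.5, "dz": 10, "ax": 0, "ay": 0, "az": 0, "fingers": 0}, {"dx": 0.7, "dy": 1.5, "dz": 18, "ax": 0, "ay": 0, "az": 0, "fingers": 0}, {"dx": 3.7, "dy": 1.5, "dz": 25, "ax": 0, "ay": 0, "az": 0, "fingers": 0}, {"dx": 6, "dy": 1.5, "dz": 29, "ax": 0, "ay": 0, "az": 0, "fingers": 0}, {"dx": 8.7, "dy": 1.5, "dz": 33, "ax": 0, "ay": 0, "az": 0, "fingers": 0}]}}

```text
time: 49.42
tcp_pos: [670.4, -210.1, 121.1]
orientation: [3.141, 0.0, 2.204]
ft_force: [-0.4, 1.5, 1.5]
grip_width: 0.4
finger_force: 0.8
```

Call:
{"fn": "step_arm", "kwargs": {"deltas": [{"dx": 2, "dy": 0, "dz": 4.5, "ax": 0, "ay": 0, "az": 0, "fingers": 0}, {"dx": 4, "dy": 0, "dz": 9, "ax": 0, "ay": 0, "az": 0, "fingers": 0}, {"dx": 6, "dy": 0, "dz": 16, "ax": 0, "ay": 0, "az": 0, "fingers": 0}, {"dx": 7, "dy": 0, "dz": 21, "ax": 0, "ay": 0, "az": 0, "fingers": 0}]}}

```text
time: 49.92
tcp_pos: [665.9, -207.8, 99.1]
orientation: [-3.14, 0.003, 2.201]
ft_force: [-0.8, 0.7, 0.4]
grip_width: 0.5
finger_force: 0.2
```

```bash
python3 - <<'E'
from h import *
st()
E
```

```text
t 49.92 casing [-60.5 181.8  99.1] rot [ 0.002 -0.003  0.001] F [-0.8  0.7  0.4] w 0.5 ff 0.2
```

Moving freely at the expected height. I'll press the last few millimetres until the force rises.

Call:
{"fn": "step_arm", "kwargs": {"deltas": [{"dx": 0, "dy": 0, "dz": 1, "ax": 0, "ay": 0, "az": 0, "fingers": 0}, {"dx": 0, "dy": 0, "dz": 2, "ax": 0, "ay": 0, "az": 0, "fingers": 0}]}}

```text
time: 50.18
tcp_pos: [666.4, -207.9, 97.9]
orientation: [-3.141, 0.003, 2.201]
ft_force: [-0.5, -0.2, -0.1]
grip_width: 0.4
finger_force: 0.2
```

Call:
{"fn": "step_arm", "kwargs": {"deltas": [{"dx": 0, "dy": 0, "dz": 1, "ax": 0, "ay": 0, "az": 0, "fingers": 0}, {"dx": 0, "dy": 0, "dz": 1.5, "ax": 0, "ay": 0, "az": 0, "fingers": 0}]}}

```text
time: 50.42
tcp_pos: [666.5, -207.7, 96.7]
orientation: [-3.141, 0.003, 2.202]
ft_force: [-0.2, 0.5, 2.3]
grip_width: 0.1
finger_force: 1.2
```

Call:
{"fn": "step_arm", "kwargs": {"deltas": [{"dx": 0, "dy": 0, "dz": 1, "ax": 0, "ay": 0, "az": 0, "fingers": 0}, {"dx": 0, "dy": 0, "dz": 1, "ax": 0, "ay": 0, "az": 0, "fingers": 0}]}}

```text
time: 50.68
tcp_pos: [666.7, -207.5, 96.3]
orientation: [-3.141, 0.004, 2.202]
ft_force: [-1.8, 0.9, 5.6]
grip_width: 0.6
finger_force: 2.7
```

Call:
{"fn": "step_arm", "kwargs": {"deltas": [{"dx": 0, "dy": 0, "dz": -10, "ax": 0, "ay": 0, "az": 0, "fingers": 0}, {"dx": 0, "dy": 0, "dz": -60, "ax": 0, "ay": 0, "az": 0, "fingers": 0}, {"dx": 20, "dy": 0, "dz": -115, "ax": 0, "ay": 0, "az": 0, "fingers": 0}, {"dx": 80, "dy": 0, "dz": -115, "ax": 0, "ay": 0, "az": 0, "fingers": 0}, {"dx": 130, "dy": 0, "dz": -115, "ax": 0, "ay": 0, "az": 0, "fingers": 0}]}}

```text
time: 51.3
tcp_pos: [588.9, -100.7, 211.3]
orientation: [3.141, 0.004, 2.202]
ft_force: [0.5, 0.3, 0.4]
grip_width: 0.4
finger_force: 0.0
```

Call:
{"fn": "step_arm", "kwargs": {"deltas": [{"dx": 30, "dy": 0, "dz": 0, "ax": 0, "ay": 0, "az": 0, "fingers": 0}, {"dx": 30, "dy": 0, "dz": 0, "ax": 0, "ay": 0, "az": 0, "fingers": 0}]}}

```text
time: 51.55
tcp_pos: [571.1, -75.9, 210.7]
orientation: [-3.141, 0.003, 2.205]
ft_force: [1.5, 0.0, 0.1]
grip_width: 0.5
finger_force: 0.0
```

```bash
python3 - <<'E'
from h import *
st();board();P={c:ctrl.grab_frame(c) for c in("side","top")}
for c,p in P.items():
    C=cloud(p);L=RC.inv().apply(C.reshape(-1,3)-O).reshape(C.shape);K=p["range_z"]>0
    k=K&(L[...,1]>165)&(L[...,1]<200)&(L[...,0]<-42)&(L[...,0]>-75)&(L[...,2]>70);print(c," knob",k.sum(),L[k].mean(0).round(1) if k.any() else "")
    f=K&(abs(L[...,1])<135)&(L[...,2]>30)&(L[...,2]<90)&(abs(L[...,0])<20);t=L[f];print(" panel",len(t),np.polyfit(t[:,2],t[:,0],1).round(3))
    for q in ctrl.pinpoint("board",p)[:1]+ctrl.pinpoint("reel_0",p)[:3]+ctrl.pinpoint("tape_roll",p)[:1]+ctrl.pinpoint("tin",p)[:1]+ctrl.pinpoint("measure",p)[:1]: print(" ",round(q["score"],2),w(q["location"],p).round())
a=cv2.resize(P["side"]["img"][140:320,240:410],(567,600),interpolation=cv2.INTER_CUBIC);cv2.imwrite("pics/s7.png",a)
E
```

```text
t 51.55 casing [-223.   183.2  210.7] rot [ 0.001 -0.003 -0.003] F [1.5 0.  0.1] w 0.5 ff 0.0
board 0.79 [417. 139.   2.]
reel_0 0.68 [432. 140.  15.]
reel_0 0.66 [433. 205.  18.]
reel_0 0.41 [432.  74.  14.]
 blob 354 [[552.0, 44.0, 22.0], [566.0, 191.0, 26.0], [576.0, 290.0, 32.0]]
 blob 92 [[418.0, 62.0, 23.0], [430.0, 81.0, 57.0], [445.0, 91.0, 65.0]]
 blob 101 [[419.0, 127.0, 24.0], [431.0, 146.0, 57.0], [445.0, 154.0, 63.0]]
 blob 108 [[423.0, 194.0, 26.0], [434.0, 214.0, 57.0], [450.0, 222.0, 63.0]]
side  knob 11 [-58.7 184.9  95.9]
 panel 584 [3.000e-03 4.298e+00]
  0.61 [420. 141.   2.]
  0.66 [432. 206.  17.]
  0.56 [431.  75.  14.]
  0.45 [434. 139.  13.]
  0.81 [ 413. -159.    3.]
  0.98 [396. 374.   1.]
  0.62 [ 379. -506.    4.]
top  knob 26 [-56.8 181.9  94. ]
 panel 376 [-0.091  8.19 ]
  0.8 [421. 144.   3.]
  0.55 [430.  77.  15.]
  0.45 [438. 208.  14.]
  0.4 [427. 142.  13.]
  0.77 [399. 379.  -0.]
  0.78 [ 381. -501.   -4.]
```

View pics/s7.png

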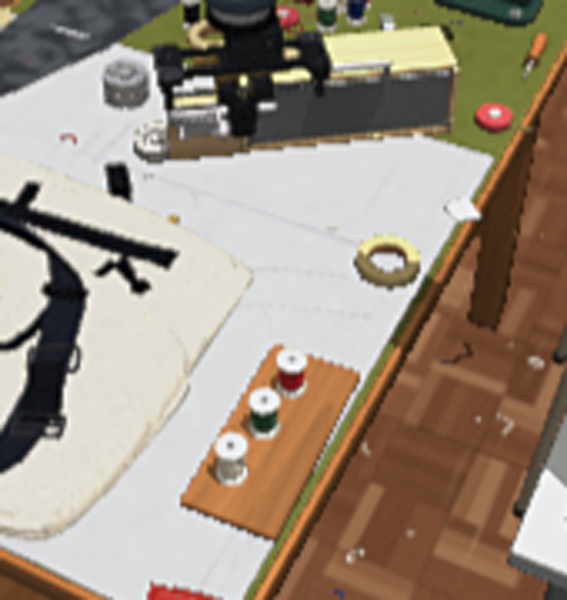

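The three reels stand on the board at (290,372), (264,413) and (231,458). The bin is shut and the bystanders haven't moved. One last check: that the bolt is fully home, by matching the knob patch against the first pictures.

```bash
python3 - <<'E'
from h import *
for c in("top","side"):
    i0=cv2.imread(f"pics/{c}0.png",0).astype(np.float32);p=ctrl.grab_frame(c);i1=cv2.cvtColor(p["img"],cv2.COLOR_BGR2GRAY).astype(np.float32)
    K=np.array(p["camera_matrix"]);Rm=R.from_euler("xyz",p["rotation"]).as_matrix()
    def px(W): q=Rm.T@(W-np.array(p["origin"]));return (K@q)[:2]/q[2]
    a=px(cw(-60,181,90));print(c,a.round(1),"px per +10mm y",(px(cw(-60,191,90))-a).round(2),"per +10mm z",(px(cw(-60,181,100))-a).round(2))
    for nm,W,s in(("knob",cw(-60,181,90),5),("rodend",cw(-11,110,85),6),("ref pillar",cw(20,245,98),8)):
        x,y=px(W).round().astype(int);A=i0[y-s:y+s+1,x-s:x+s+1];B=i1[y-s:y+s+1,x-s:x+s+1]
        u=lambda t:cv2.resize(t,None,fx=10,fy=10,interpolation=cv2.INTER_CUBIC)
        M=cv2.matchTemplate(u(B),u(A)[20:-20,20:-20],cv2.TM_CCOEFF_NORMED);_,v,_,l=cv2.minMaxLoc(M);print(" ",nm,round(v,2),"shift px",(l[0]-20)/10,(l[1]-20)/10)
E
```

```text
top [341.6 168.2] px per +10mm y [-1.91 -2.44] per +10mm z [ 0.21 -0.7 ]
  knob 0.75 shift px -0.7 -0.1
  rodend 1.0 shift px -0.2 -0.3
  ref pillar 1.0 shift px 0.0 0.0
side [307.1 180. ] px per +10mm y [-2.29  0.23] per +10mm z [-0.04 -1.84]
  knob 0.93 shift px -0.4 0.5
  rodend 0.93 shift px 0.5 0.0
  ref pillar 0.19 shift px 0.3 0.4
```

```bash
python3 -c "
from h import *
print(ctrl.hand_in())"
```

```text
the job is handed in; nothing more can be done
None
```

The job is handed in, though no verdict came back: by my last camera check all three reels stand upright on the board, the bin is shut, the bolt is home to within about 1–2 mm with its handle turned down in the notch, and the masking tape, tape measure and tin have not moved.

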